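# Lock the terminal cover of the hot-wire power unit

### The arm

A 6-joint arm with a two-finger parallel gripper is mounted at the origin on the work surface. World frame = base frame: x ahead of the robot, y to its left, z up, the work surface at z = 0. Lengths are in m, angles in rad, forces in N, time in s.
With the tool pointing down it reaches from about 0.275 to 0.975 m from the base axis. Payload 8.4 kg.
Tool frame: the origin (TCP) lies between the finger pads; the fingertips stand 14 mm ahead of it and the grasp point (between the pads) lies 5 mm behind it; z points along the fingers, y is the direction in which the jaws open and shut (so a half turn about z gives the same grasp; the last joint's range is limited). The gripper opens to 92 mm and grips with 3 to 60 N. Pads are 20 mm wide; open, the fingers measure 128 mm over their backs; the gripper's body (75 mm by 189 mm) begins 69 mm behind the grasp point.
Start: joints at [-1.279, 0.353, 1.633, -0, 1.155, -0.002], TCP at [0.181, -0.598, 0.229] pointing down, gripper open.
Joint ranges: [-2.63, 2.63], [-0.92, 2.1], [0.06, 2.66], [-1.3, 4.44], [0, 2.69], [-3.02, 3.02]. Speed limits (rad/s): [2.22, 2.22, 2.79, 3.14, 3.14, 3.14].

### API

Orientations are given as [roll, pitch, yaw] about the fixed x, y, z axes, in that order (R = Rz(yaw) Ry(pitch) Rx(roll)).
In Python, from station import * gives the robot as it stands.
- The arm moves only by the tool arm_command, never from a script. Its argument "increments" is a list of rows, each a list of 6 numbers: the shift along the tool's x, y, z in m, then the turn, a rotation vector about the tool's x, y, z in degrees. A call has exactly 8 rows; each row is the pose to reach, as a shift and turn from the pose measured when the call began, along the tool's axes at that moment; what a row does not reach only later rows make up. A row lasts 1/8 s, in which the tool goes at most 62.5 mm and 10.7 degrees, less where a joint would pass 70% of its speed; a pose out of reach is approached as far as the arm can. A call with a gripper value outside its range is refused whole. "fingers" is the finger opening in m, from 0 to 0.0919, set as the call begins (left out, the last holds). The fingers move at their own pace and stop on an object; the grip force is fixed at half the most. Time passes only in rows, so rows that repeat a pose let the fingers close, or fill a call up. It gives the time, the measured TCP pose, the force and the opening at its end, in the units of the state.
- read_state(): the state, without advancing time (a new reading comes with each control period).
- capture(name): name is "scene" or "side" or "wrist"; returns a dict with "pixels" (480x640x3 uint8, red, green, blue), "fx", "fy", "cx", "cy" (pixels), "k1" (the pictures are not rectified: a ray, as slopes to the right and down, at radius r is drawn at 1 + k1 r^2 times it, then the intrinsics apply), "R" (3x3) and "t" (3): a world point X has camera coordinates R X + t. Camera axes: x right, y down, z forward; pixel columns grow to the right and rows downward; lengths in m; the calibration is good to about 2 mm. A picture is of the moment at which its call begins. There is no depth.
- sign_off(): hands the job in, once; it reports no verdict.
Trained networks look in a picture, given as the dict that the camera call returned (one of the last four; its "shot" number tells which), for a name from the list of things; names that differ only in an ending like _2 or _b are one class to them, and where a whole thing is asked for, a point or a joint stands for the part that bears it (a point fixed in the world has none). Each returns a list of dicts, best first, with "conf" (0 to 1); they miss things now and then, are a little off and sometimes report something else, mostly with a low value. They report only what shows in the picture. A call takes as long as a camera call. They do not tell look-alikes from the thing itself.
- cut_out(picture, query): "pixels" (480x640 bool, what is visible of it).
- mark_of(picture, query): "point" ([x, y, z] in m, in the coordinates of the camera as it stood for that picture, good to about 4 mm: a listed point, or the origin of a listed thing).
The state is a dict: "clock": time; "qpos": joint angles; "dq": joint speeds; "effort": joint torques, N m; "position": TCP position; "tcp_rot": TCP orientation; "wrist_force": force on the tool from outside, world axes, zero at the start; "torque": the same for the moment, N m; "finger_gap": finger opening in m.
Only numpy, scipy, OpenCV 4.12 (cv2) and the standard library are available. Lean on these libraries where they do the work, as an engineer would, in place of code of your own. Each camera call takes 0.05 s, during which the arm holds its last target.

### The job

The loose terminal cover on top of the hot-wire cutter's grey power unit has been laid in place, but its slotted quarter-turn lock is still open. Take the big flat-blade driver out of the wooden block, seat its blade in the slot and turn the lock clockwise with it until it drops home into its seat, pressing and turning gently and keeping the gripper itself off the unit; then stand the driver back in a hole of the block and leave the other things where they are.

Things in the scene. Friction and masses are not known exactly. Their poses are not given: they have to be found in the camera images.
- driver: Big flat-blade screwdriver standing blade down in a hole of the block, 125 mm tall, 0.06 to 0.13 kg. Origin: middle of the blade's tip edge, its lowest point; z up along its axis, x along the blade's width, y across its thickness. Blade 10 x 2 mm, straight for 8 mm, a half turn makes no difference; round shank 7 mm.
- driver_grip (a point): Point on the driver's axis, 87 mm above the blade tip, half way up the black six-sided handle (50 to 125 mm above the tip, 26 mm across flats; its three pairs of flats face along the driver's y and 60 degrees either side of it). Axes as the driver's.
- small_driver: Smaller flat-blade screwdriver in another hole of the block, 112 mm tall, handle 18 mm across flats, blade 4 mm wide: not for this lock, leave it alone. Origin at its blade tip, z up.
- stand: Wooden driver block, fixed, 60 (x) x 200 (y) x 60 mm (z), origin at the centre of its underside, z up. Three round upright holes, 14 mm wide and 54 mm deep, at x = 0, y = -65, 0 and +65 mm; the drivers are in the two outer ones. The big driver in a hole rests on the lower end of its handle, its tip 10 mm above the counter.
- unit: Grey steel power unit, fixed, 150 (x) x 220 (y) mm, the top of its aluminium terminal cover 80 mm above the counter; origin at the centre of its underside, z up. It bears gentle work only: a push of 30 N on any part of it is too hard.
- lock_spot (a point): Nominal place of the lock, on the cover's top, at x = 0, y = +12 mm of the unit, 80 mm up; axes as the unit's. The cover lies loose: it and the lock are off this place by up to 2 mm in x, 4.5 mm in y (it slides only above 8 N). The lock's steel head is 24 mm across, top 7 to 9 mm above this point when open, with a straight slot right across, 2.8 mm wide, 3.5 mm deep.
- lock (a joint): Turn of the head: 0 = open, slot along the unit's x; grows clockwise seen from above; 1.571 = home at its stop, slot along the unit's y. Starts at 0 to 0.1. Its cam draws the head steadily down as it turns, 2.5 mm in all. With the blade pressed in at some 8 N it needs under 0.1 N m. Let go before 1.25 it springs back; past that it snaps home and stays.
- mug: White mug, 95 mm tall, 80 mm wide, handle towards its +y; origin at the centre of its underside. Leave it alone.
- offcut: White foam offcut with round ends, 84 (x) x 44 x 28 mm, origin at the centre of its underside. Leave it alone.
Mind the look-alikes: they are no part of the job. What is shaped like the driver but blue or yellow is not meant.

How it is judged:
On the way, in this order (a step that is already met when the one before it is completed fails the run):
1. the driver has been lifted clear out of the block (z of driver in the frame of stand above 0.062 m), for 0.1 s.
2. the lock has been turned past its high point with the driver's blade in its slot (value of joint lock above 1.3 rad and z of driver in the frame of unit between 0.078 and 0.0845 m and x of driver in the frame of unit between -0.01 and 0.01 m and y of driver in the frame of unit between -0.002 and 0.026 m), for 0.05 s.
At the end, for the whole second after the job is handed in: The lock is home (past 1.48 rad of 1.571), and the big driver stands upright (within 7 degrees) at rest in a hole of the block, its handle resting on the block (tip within 3 mm of its 10 mm height), let go (value of joint lock above 1.48 rad and z of driver in the frame of stand between 0.004 and 0.013 m and x of driver in the frame of stand between -0.01 and 0.01 m and y of driver in the frame of stand between -0.09 and 0.09 m and angle between driver's own z axis and vertical below 0.12 rad and linear speed of driver below 0.02 m/s); the robot touches nothing.
It fails at once if the driver pushes on the power unit or its lock with more than 30 N (contact force between driver and unit above 30 N).
It fails at once if the robot itself touches the power unit (contact force between any of the fingers, the arm and unit above 1 N).
It fails at once if the small driver is taken or moved (distance of small_driver from where it was at the start of the episode above 0.01 m).
It fails at once if the mug is moved (distance of mug from where it was at the start of the episode above 0.02 m).
It fails at once if the foam offcut is moved (distance of offcut from where it was at the start of the episode above 0.02 m).
It also fails if it takes over 72 s, if anything falls off the work surface, if the arm or the gripper's body presses on something with over 40 N, if the wrist force passes 120 N, or if a joint passes its speed limit or range.

## Working session

There is one attempt and no reset: what is moved stays moved. The work goes in short steps, Python scripts to look and compute and a tool call to move; the robot and the scene stay as the last step left them, time stands still between calls to the robot, and variables do not carry over. Pictures are saved under pics/ and viewed, and the job is handed in when it is done.

Besides the shell and the picture viewer there is one more tool, called after ">>>" by a JSON object that holds its "name" and its "arguments", one argument or row to a line. arm_command: Moves the arm, as the interface text tells. Its arguments: {"type":"object","properties":{"increments":{"type":"array","items":{"type":"array","items":{"type":"number"}}},"fingers":{"type":"number"}},"required":["increments"]}

```bash
ls; mkdir -p pics
python3 - <<'E'
from station import *
import cv2
print(read_state())
for n in ["scene","side","wrist"]:
    c=capture(n); cv2.imwrite(f"pics/{n}0.png",c["pixels"][:,:,::-1]); print(n,c["shot"],c["fx"],c["fy"],c["cx"],c["cy"],c["k1"],c["R"],c["t"])
E
```

```text
pics
{'clock': 0.0, 'qpos': array([-1.27940562e+00,  3.53616553e-01,  1.63412252e+00, -4.21345204e-05,
        1.15517881e+00, -2.39059724e-03]), 'dq': array([-1.74673336e-03, -6.19932678e-04,  9.82857015e-05,  1.54513195e-04,
       -2.93934780e-04, -3.81872194e-04]), 'effort': array([-8.60740256e-04, -5.93844867e+01, -3.34210575e+01,  6.96241809e-02,
        2.35878315e-02, -1.38676337e-04]), 'position': array([ 0.18084319, -0.59778044,  0.22788838]), 'tcp_rot': array([-3.14026734e+00,  3.53567287e-05,  2.93798364e-01]), 'wrist_force': array([ 0.25847904, -0.12781626, -0.59557496]), 'torque': array([-0.04631517, -0.05292212,  0.0250123 ]), 'finger_gap': 0.0920016669608426}
scene 1 585.5599459749697 585.5599459749697 307.8962241950976 237.61172058753394 -0.11268718397277061 [[ 0.86276457  0.5054585   0.01220653]
 [ 0.42427524 -0.71063983 -0.56123218]
 [-0.27500513  0.48939017 -0.82756839]] [-0.47267277 -0.21071207  1.25065319]
side 2 458.80781100560404 458.80781100560404 318.183353194322 240.1362842922387 -0.11802269928081251 [[-0.97258419 -0.232546   -0.00153547]
 [-0.13440021  0.56746994 -0.81235119]
 [ 0.18978035 -0.78987355 -0.58316652]] [0.56695773 0.14956198 0.59945986]
wrist 3 339.2029058187579 339.2029058187579 322.7082444582296 234.88187625171753 -0.005815733827944165 [[ 0.28897452 -0.95733421 -0.00222152]
 [-0.9146865  -0.2767846   0.29451468]
 [-0.28256386 -0.08307524 -0.95564437]] [-0.62495839 -0.0331044   0.39382537]
```

View pics/scene0.png

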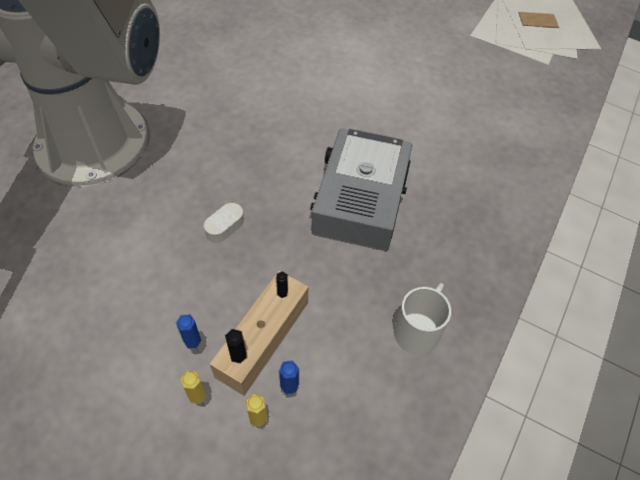

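View pics/side0.png

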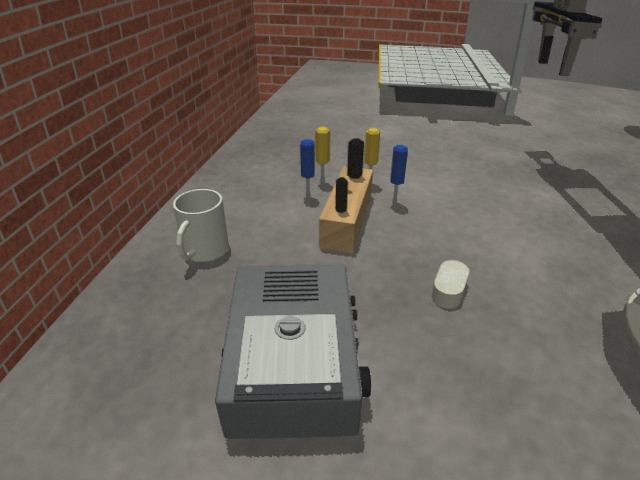

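View pics/wrist0.png

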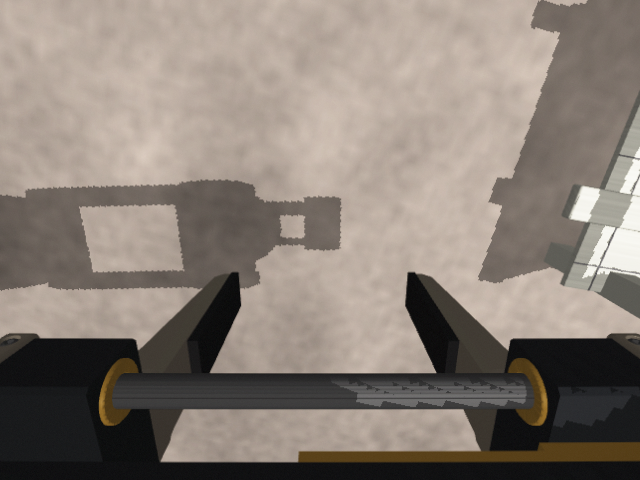

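```bash
cat > h.py <<'E'
import numpy as np, cv2
from scipy.spatial.transform import Rotation as Rot
from scipy.optimize import least_squares
def proj(c,X):
    X=np.atleast_2d(X); p=X@np.array(c["R"]).T+c["t"]; s=p[:,:2]/p[:,2:]
    r2=(s**2).sum(1,keepdims=True); s=s*(1+c["k1"]*r2)
    return s*[c["fx"],c["fy"]]+[c["cx"],c["cy"]]
def ray(c,uv):
    d=(np.array(uv,float)-[c["cx"],c["cy"]])/[c["fx"],c["fy"]]; s=d.copy()
    for _ in range(20): s=d/(1+c["k1"]*(s@s))
    R=np.array(c["R"]); v=R.T@np.array([*s,1]); o=-R.T@np.array(c["t"]); return o,v/np.linalg.norm(v)
def atz(c,uv,z):
    o,v=ray(c,uv); return o+v*(z-o[2])/v[2]
def world(c,p): return np.array(c["R"]).T@(np.array(p)-c["t"])
def crop(c,x0,x1,y0,y1,k,fn): cv2.imwrite(fn,cv2.resize(c["pixels"][y0:y1,x0:x1,::-1],None,fx=k,fy=k,interpolation=cv2.INTER_CUBIC))
E
python3 - <<'E'
from station import *
from h import *
import pickle
C={}
for n in ["scene","side"]:
    c=capture(n);C[n]=c
    for q in ["driver","driver_grip","small_driver","stand","unit","lock_spot","lock","mug","offcut"]:
        for r in mark_of(c,q)[:6]: print(n,q,round(r["conf"],2),world(c,r["point"]).round(4),proj(c,world(c,r["point"])).round(0))
pickle.dump(C,open("C.pkl","wb"))
crop(C["scene"],160,340,250,440,4,"pics/s_stand.png")
crop(C["side"],280,430,110,260,4,"pics/d_stand.png")
crop(C["scene"],300,430,120,260,4,"pics/s_unit.png")
crop(C["side"],210,380,250,440,4,"pics/d_unit.png")
E
```

```text
scene driver 0.85 [ 0.5531 -0.3482 -0.0024] [[201. 407.]]
scene driver 0.84 [ 0.6687 -0.2569 -0.0055] [[292. 396.]]
scene driver 0.65 [ 0.4925 -0.2788  0.0007] [[196. 354.]]
scene driver 0.61 [ 0.6555 -0.3306  0.001 ] [[261. 430.]]
scene driver 0.56 [ 0.5732 -0.2622  0.0071] [[241. 368.]]
scene driver_grip 0.96 [ 0.5723 -0.264   0.0965] [[235. 347.]]
scene driver_grip 0.89 [ 0.6458 -0.3269  0.0844] [[253. 408.]]
scene driver_grip 0.83 [ 0.6656 -0.2607  0.0891] [[288. 377.]]
scene driver_grip 0.69 [ 0.5535 -0.3459  0.0863] [[194. 387.]]
scene driver_grip 0.68 [ 0.4907 -0.2724  0.0872] [[189. 328.]]
scene small_driver 0.52 [ 0.5721 -0.132   0.0084] [[282. 307.]]
scene stand 0.84 [ 0.5755 -0.1976  0.0014] [[263. 339.]]
scene unit 0.75 [ 0.5753  0.1592 -0.0017] [[360. 198.]]
scene lock_spot 0.94 [0.5794 0.1736 0.0777] [[369. 168.]]
scene lock_spot 0.67 [ 0.5719 -0.1336  0.007 ] [[281. 308.]]Traceback (most recent call last):
  File "<stdin>", line 8, in <module>
ValueError: it knows: driver, driver_grip, lock_spot, mug, offcut, small_driver, stand, unit
```

Run:
```python
from station import *
from h import *
import pickle
C={}
for n in ["scene","side"]:
    c=capture(n);C[n]=c
    for q in ["driver_grip","small_driver","stand","unit","lock_spot"]+(["driver","mug","offcut"] if n=="side" else ["mug","offcut"]):
        for r in mark_of(c,q)[:6]: print(n,q,round(r["conf"],2),world(c,r["point"]).round(4),proj(c,world(c,r["point"])).round(0))
pickle.dump(C,open("C.pkl","wb"))
crop(C["scene"],160,340,250,440,3,"pics/s_stand.png")
crop(C["side"],280,430,110,260,4,"pics/d_stand.png")
crop(C["scene"],300,430,120,260,4,"pics/s_unit.png")
crop(C["side"],210,380,250,440,3,"pics/d_unit.png")
```

```text
scene driver_grip 0.96 [ 0.4438 -0.2092  0.0313] [[194. 301.]]
scene driver_grip 0.94 [ 0.6517 -0.2439  0.0868] [[286. 364.]]
scene driver_grip 0.83 [ 0.6377 -0.2792  0.0696] [[266. 382.]]
scene driver_grip 0.71 [ 0.5719 -0.2606  0.0957] [[236. 345.]]
scene driver_grip 0.64 [ 0.5438 -0.3217  0.0814] [[199. 372.]]
scene small_driver 0.55 [ 0.5732 -0.1343  0.008 ] [[282. 308.]]
scene stand 0.88 [ 0.5712 -0.1968  0.0014] [[261. 338.]]
scene unit 0.92 [ 0.5787  0.1572 -0.0065] [[361. 201.]]
scene lock_spot 0.71 [0.5799 0.1724 0.0793] [[369. 168.]]
scene mug 0.82 [ 0.7935 -0.0528  0.0013] [[415. 332.]]
scene offcut 0.72 [ 0.3827 -0.0359 -0.0025] [[225. 227.]]
side driver_grip 0.82 [ 0.5031 -0.2712  0.0155] [[390. 197.]]
side driver_grip 0.79 [ 0.5775 -0.2668  0.0946] [[354. 158.]]
side driver_grip 0.71 [ 0.6713 -0.1604  0.0102] [[292. 218.]]
side driver_grip 0.7 [ 0.4376 -0.1908  0.0123] [[421. 225.]]
side driver_grip 0.53 [ 0.6292 -0.2408  0.0055] [[324. 202.]]
side stand 0.94 [ 0.5795 -0.201   0.    ] [[345. 218.]]
side stand 0.71 [ 0.5758 -0.2651  0.0962] [[354. 157.]]
side unit 0.71 [ 0.58    0.159  -0.0047] [[292. 368.]]
side lock_spot 0.63 [0.5774 0.1715 0.0779] [[288. 332.]]
side lock_spot 0.42 [ 0.5769 -0.2637  0.0947] [[354. 158.]]
side driver 0.93 [ 0.7032 -0.2384  0.0113] [[287. 195.]]
side driver 0.72 [ 0.528  -0.3574  0.013 ] [[382. 177.]]
side driver 0.61 [ 0.4703 -0.2679  0.0145] [[406. 200.]]
side driver 0.52 [ 0.6521 -0.3243  0.0116] [[322. 178.]]
side driver 0.32 [ 0.3857 -0.0361 -0.0009] [[448. 291.]]
side mug 0.97 [ 0.7969 -0.0526  0.0035] [[205. 246.]]
side offcut 0.73 [ 0.3824 -0.036  -0.0014] [[450. 291.]]
```

View pics/s_stand.png

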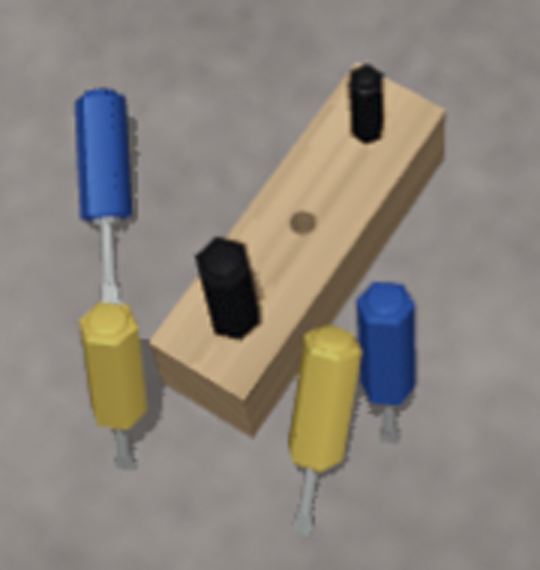

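View pics/d_stand.png

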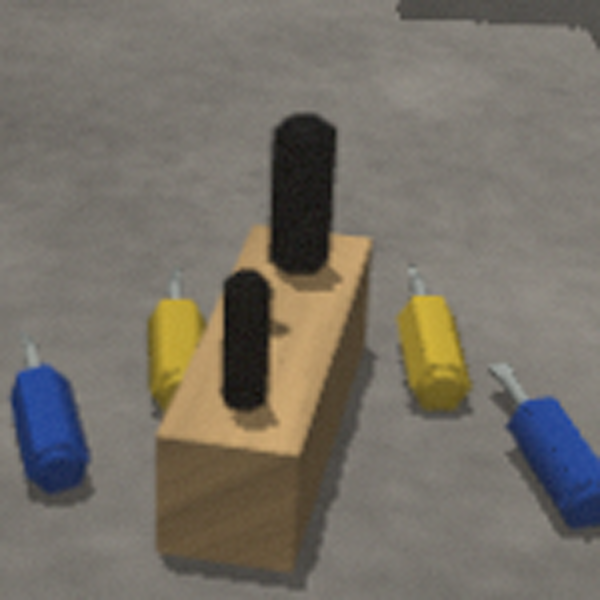

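View pics/s_unit.png

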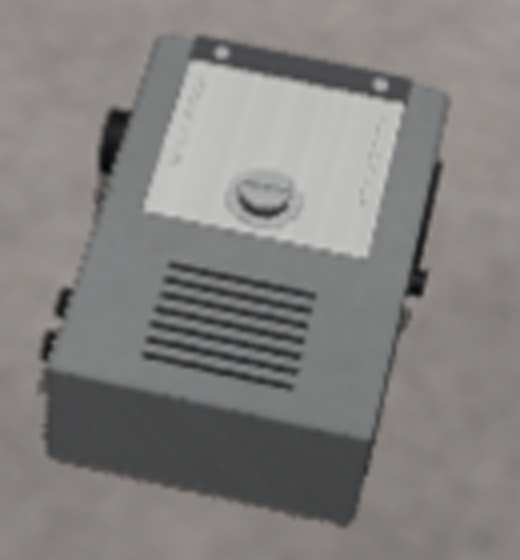

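View pics/d_unit.png

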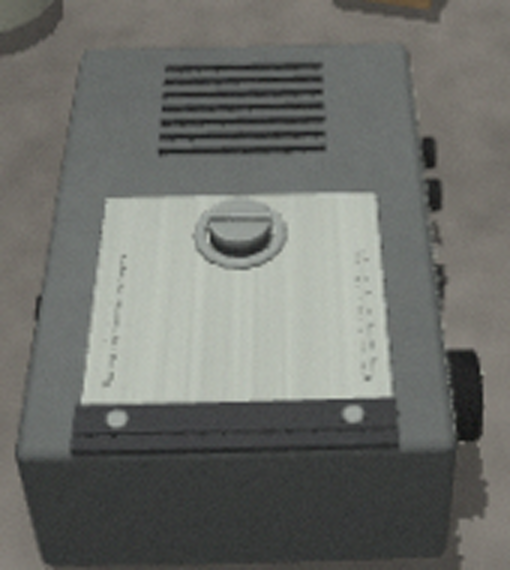

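Run:
```python
from station import *
from h import *
s=read_state(); c=capture("wrist")
T=Rot.from_euler("xyz",s["tcp_rot"]).as_matrix(); R=np.array(c["R"]); o=-R.T@c["t"]
print("cam in tool",T.T@(o-s["position"]), "cam axes in tool (rows x,y,z)\n",(R@T).round(3)); print(T.round(3),s["clock"])
import pickle
C=pickle.load(open("C.pkl","rb"))
for n in C:
    c=C[n]
    for q in []: pass
from scipy.optimize import least_squares
```

```text
cam in tool [ 0.08395869  0.00109682 -0.15679634] cam axes in tool (rows x,y,z)
 [[-0.001  1.     0.001]
 [-0.956 -0.    -0.295]
 [-0.295 -0.001  0.956]]
[[ 0.957  0.29  -0.   ]
 [ 0.29  -0.957  0.   ]
 [ 0.    -0.    -1.   ]] 1.35
```

>>> {"name": "arm_command", "arguments": {
  "increments": [
    [0.04,-0.017,-0.01,0,0,0],
    [0.1,-0.043,-0.02,0,0,0],
    [0.16,-0.069,-0.02,0,0,0],
    [0.22,-0.095,-0.02,0,0,0],
    [0.28,-0.121,-0.02,0,0,0],
    [0.34,-0.147,-0.02,0,0,0],
    [0.4,-0.173,-0.02,0,0,0],
    [0.46,-0.2,-0.02,0,0,0]
  ]
}}

```text
clock: 2.4
position: [0.5487, -0.2861, 0.2488]
tcp_rot: [3.141, -0.0, 0.294]
wrist_force: [0.3, -0.6, -0.1]
finger_gap: 0.0922
```

Run:
```python
from station import *
from h import *
s=read_state(); print(s["clock"],s["position"],s["tcp_rot"],s["qpos"])
c=capture("wrist"); cv2.imwrite("pics/w1.png",c["pixels"][:,:,::-1])
for q in ["driver_grip","driver","stand"]:
    for r in mark_of(c,q)[:3]: print(q,r["conf"],world(c,r["point"]))
print(read_state()["position"])
```

```text
2.4 [ 0.54873354 -0.28608032  0.24882504] [ 3.14108684e+00 -3.90373055e-04  2.93809694e-01] [-4.82953944e-01  3.25192873e-01  1.62658588e+00 -9.38492497e-05
  1.18918093e+00  7.94067710e-01]
driver_grip 0.86 [ 0.67149487 -0.16383906  0.01077278]
driver_grip 0.82 [ 0.43355291 -0.18992665  0.01585433]
driver_grip 0.79 [ 0.5788006  -0.26049888  0.09363388]
driver 0.95 [ 0.5283003  -0.35738594  0.00974402]
driver 0.94 [ 0.7060527  -0.24052584  0.01458762]
driver 0.85 [ 0.47315477 -0.26989214  0.01324049]
stand 0.68 [ 5.76177711e-01 -1.94490591e-01 -3.68707142e-04]
[ 0.54761548 -0.28669936  0.24830314]
```

View pics/w1.png

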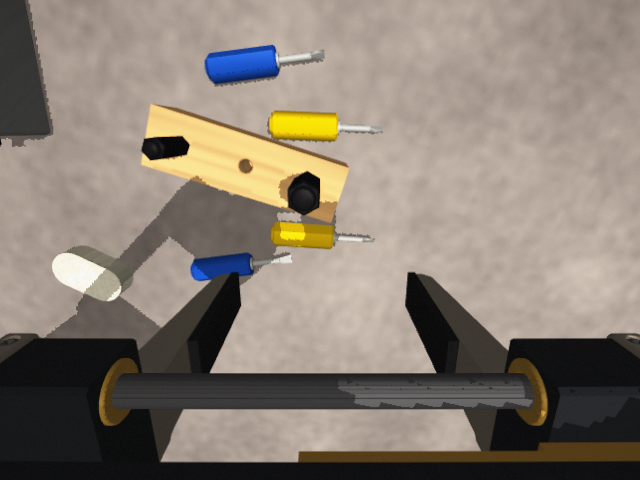

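Run:
```python
from station import *
from h import *
import pickle
c=capture("wrist"); pickle.dump(c,open("w1.pkl","wb"))
p=np.clip(c["pixels"].astype(float)*3,0,255).astype(np.uint8)
d=dict(c); d["pixels"]=p
crop(d,270,340,160,225,10,"pics/w1hex.png"); crop(c,130,360,90,230,3,"pics/w1blk.png")
```

```text
(no output)
```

View pics/w1hex.png

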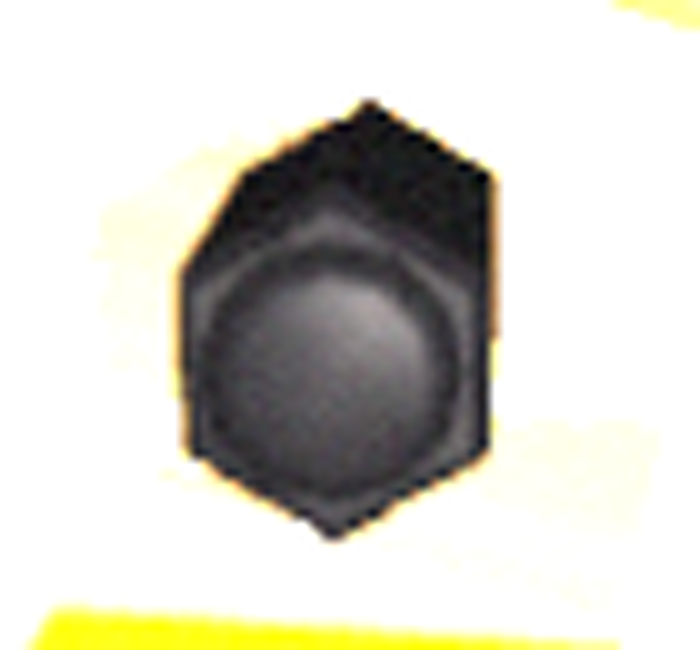

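View pics/w1blk.png

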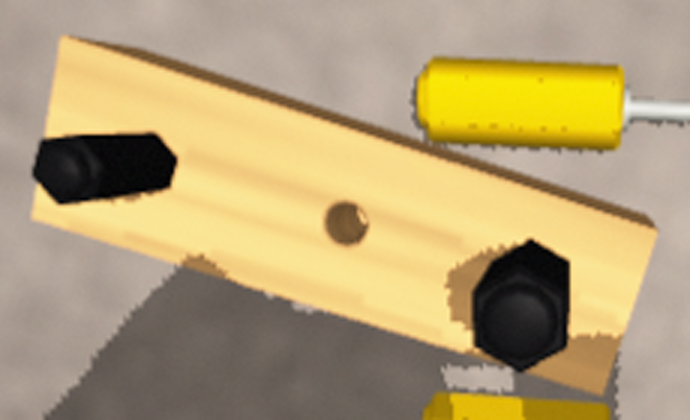

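```bash
cat > fit.py <<'E'
from h import *
from scipy.optimize import minimize
def prism(x,y,yaw,z0,z1,af=0.026):
    r=af/2/np.cos(np.pi/6); a=yaw+np.arange(6)*np.pi/3
    return np.array([[x+r*np.cos(t),y+r*np.sin(t),z] for z in(z0,z1) for t in a])
def sil(c,X,k=8,box=None):
    x0,y0,x1,y1=box; m=np.zeros(((y1-y0)*k,(x1-x0)*k),np.uint8)
    p=(proj(c,X)-[x0,y0]+.5)*k; h=cv2.convexHull(p.astype(np.float32))
    cv2.fillConvexPoly(m,np.round(h*16).astype(np.int32),255,shift=4)
    return cv2.resize(m,(x1-x0,y1-y0),interpolation=cv2.INTER_AREA)/255.
def fit(c,box,x,thr=60,z=(0.06,0.135)):
    x0,y0,x1,y1=box; g=c["pixels"][y0:y1,x0:x1].max(2).astype(float)
    M=(g<thr).astype(np.uint8); n,l,st,_=cv2.connectedComponentsWithStats(M); M=(l==1+np.argmax(st[1:,4])).astype(float)
    f=lambda q:((sil(c,prism(q[0]/1e3,q[1]/1e3,np.radians(q[2]),*z),box=box)-M)**2).sum()
    best=None
    for yaw0 in (0,15,30,45):
        r=minimize(f,[x[0]*1e3,x[1]*1e3,yaw0],method="Nelder-Mead",options=dict(initial_simplex=np.array([[x[0]*1e3,x[1]*1e3,yaw0]]*4)+np.vstack([np.zeros(3),np.diag([4,4,12])])))
        if best is None or r.fun<best.fun: best=r
    return best.x,best.fun,M.sum()
E
python3 - <<'E'
from fit import *
import pickle
C=pickle.load(open("C.pkl","rb")); w=pickle.load(open("w1.pkl","rb"))
print("wrist",fit(w,(280,160,335,225),(0.577,-0.262)))
print("scene",fit(C["scene"],(215,320,260,370),(0.577,-0.262)))
print("side",fit(C["side"],(335,130,375,185),(0.577,-0.262)))
# block top corners and hole in wrist, crop/3 + (130,90)
for n,u in dict(a=(62,36),b=(657,230),c=(605,395),d=(32,220),hole=(347,222)).items():
    print(n,atz(w,(u[0]/3+130-.5,u[1]/3+90-.5),0.06).round(4))
# scene block top from s_stand crop (3x, off 160,250)
for n,u in dict(a=(358,63),b=(445,112),c=(245,402),d=(150,342),hole=(303,222)).items():
    print("sc",n,atz(C["scene"],(u[0]/3+160-.5,u[1]/3+250-.5),0.06).round(4))
for n,u in dict(a=(158,437),b=(300,456),c=(372,238),d=(262,227)).items():
    print("sd",n,atz(C["side"],(u[0]/4+280-.5,u[1]/4+110-.5),0.06).round(4))
E
```

```text
wrist (array([ 575.34554481, -262.67631633,   13.51394677]), np.float64(121.01796232218378), np.float64(1053.0))
scene (array([ 572.9001322 , -261.48317468,   16.16915802]), np.float64(101.14222222222222), np.float64(484.0))
side (array([ 574.17624996, -261.48542254,   46.08372634]), np.float64(59.50709727028067), np.float64(558.0))
a [ 0.6055 -0.0981  0.06  ]
b [ 0.6028 -0.2977  0.06  ]
c [ 0.5433 -0.2981  0.06  ]
d [ 0.5452 -0.0971  0.06  ]
hole [ 0.5751 -0.198   0.06  ]
sc a [ 0.5462 -0.0972  0.06  ]
sc b [ 0.6051 -0.0994  0.06  ]
sc c [ 0.6032 -0.2982  0.06  ]
sc d [ 0.5426 -0.2966  0.06  ]
sc hole [ 0.5736 -0.1975  0.06  ]
sd a [ 0.6045 -0.0966  0.06  ]
sd b [ 0.5452 -0.0961  0.06  ]
sd c [ 0.5435 -0.2965  0.06  ]
sd d [ 0.5985 -0.2955  0.06  ]
```

>>> {"name": "arm_command", "arguments": {
  "increments": [
    [0.008,-0.004,0.01,0,0,1],
    [0.016,-0.008,0.02,0,0,2],
    [0.025,-0.012,0.03,0,0,2.3],
    [0.0326,-0.0156,0.045,0,0,2.3],
    [0.0326,-0.0156,0.065,0,0,2.3],
    [0.0326,-0.0156,0.085,0,0,2.3],
    [0.0326,-0.0156,0.1,0,0,2.3],
    [0.0326,-0.0156,0.11,0,0,2.3]
  ]
}}

```text
clock: 3.65
position: [0.5732, -0.263, 0.1371]
tcp_rot: [-3.141, 0.002, 0.255]
wrist_force: [0.2, -0.5, -0.2]
finger_gap: 0.092
```

Run:
```python
from station import *
from h import *
s=read_state(); print(s["clock"],s["position"],s["tcp_rot"])
for n in ["wrist","side"]:
    c=capture(n); cv2.imwrite(f"pics/{n}2.png",c["pixels"][:,:,::-1])
```

```text
3.65 [ 0.57322372 -0.26298613  0.13712658] [-3.14094418e+00  1.53113504e-03  2.54746951e-01]
```

View pics/wrist2.png

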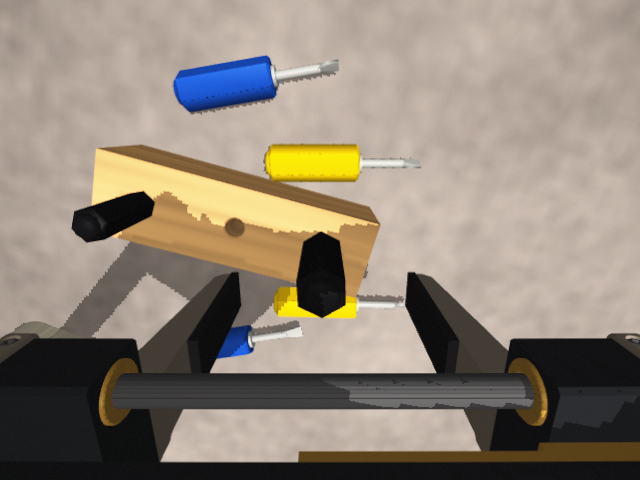

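>>> {"name": "arm_command", "arguments": {
  "increments": [
    [0.0008,-0.0005,0.012,0,0,0],
    [0.0008,-0.0005,0.025,0,0,0],
    [0.0008,-0.0005,0.036,0,0,0],
    [0.0008,-0.0005,0.042,0,0,0],
    [0.0008,-0.0005,0.045,0,0,0],
    [0.0008,-0.0005,0.045,0,0,0],
    [0.0008,-0.0005,0.045,0,0,0],
    [0.0008,-0.0005,0.045,0,0,0]
  ]
}}

```text
clock: 4.75
position: [0.5736, -0.2623, 0.0925]
tcp_rot: [-3.141, 0.002, 0.255]
wrist_force: [0.5, 0.8, -0.1]
finger_gap: 0.0919
```

>>> {"name": "arm_command", "arguments": {
  "increments": [
    [0,0,0,0,0,0],
    [0,0,0,0,0,0],
    [0,0,0,0,0,0],
    [0,0,0,0,0,0],
    [0,0,0,0,0,0],
    [0,0,0,0,0,0],
    [0,0,0,0,0,0],
    [0,0,0,0,0,0]
  ],
  "fingers": 0.0
}}

```text
clock: 5.75
position: [0.5736, -0.2623, 0.0925]
tcp_rot: [-3.141, 0.002, 0.255]
wrist_force: [1.1, 0.3, -0.5]
finger_gap: 0.0256
```

>>> {"name": "arm_command", "arguments": {
  "increments": [
    [0,0,-0.008,0,0,0],
    [0,0,-0.025,0,0,0],
    [0,0,-0.05,0,0,0],
    [0,0,-0.08,0,0,0],
    [0,0,-0.11,0,0,0],
    [0,0,-0.135,0,0,0],
    [0,0,-0.15,0,0,0],
    [0,0,-0.16,0,0,0]
  ]
}}

```text
clock: 6.75
position: [0.574, -0.2624, 0.2536]
tcp_rot: [-3.141, 0.001, 0.255]
wrist_force: [-0.6, 0.4, -1.5]
finger_gap: 0.0259
```

Run:
```python
from station import *
from h import *
import pickle
s=read_state(); print(s["clock"],s["position"],s["tcp_rot"],s["finger_gap"],s["wrist_force"])
T=Rot.from_euler("xyz",s["tcp_rot"]).as_matrix(); tip=s["position"]+T@[0,0,0.0825]
C={}
for n in ["side","scene","wrist"]:
    c=capture(n); C[n]=c; cv2.imwrite(f"pics/{n}3.png",c["pixels"][:,:,::-1])
    u,v=proj(c,tip)[0].astype(int); print(n,u,v)
    if n!="wrist": crop(c,max(u-40,0),u+40,v-65,v+15,7,f"pics/{n}3t.png")
pickle.dump((s,C),open("lift.pkl","wb"))
```

```text
6.75 [ 0.57398507 -0.26236923  0.25361404] [-3.14129243e+00  9.83579141e-04  2.54593229e-01] 0.02591654370258232 [-0.57026329  0.37761463 -1.48460432]
side 356 120
scene 231 324
wrist 321 248
```

View pics/side3t.png

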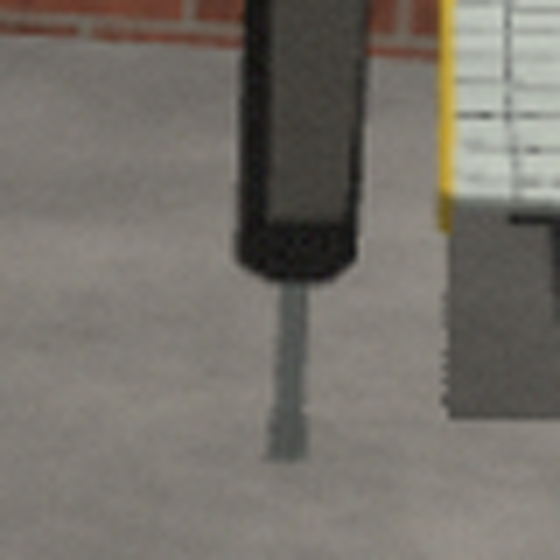

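View pics/scene3t.png

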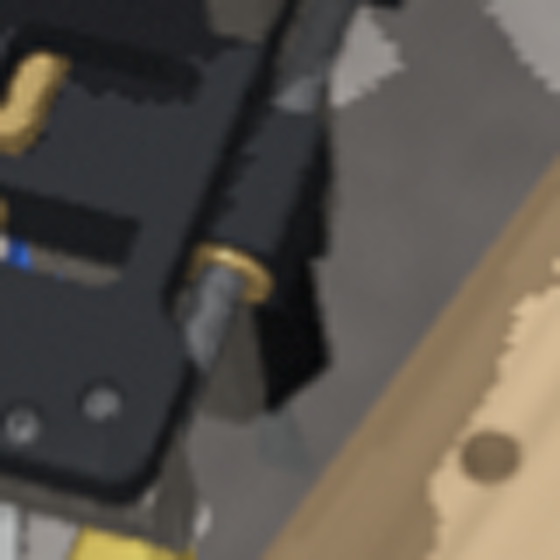

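View pics/wrist3.png

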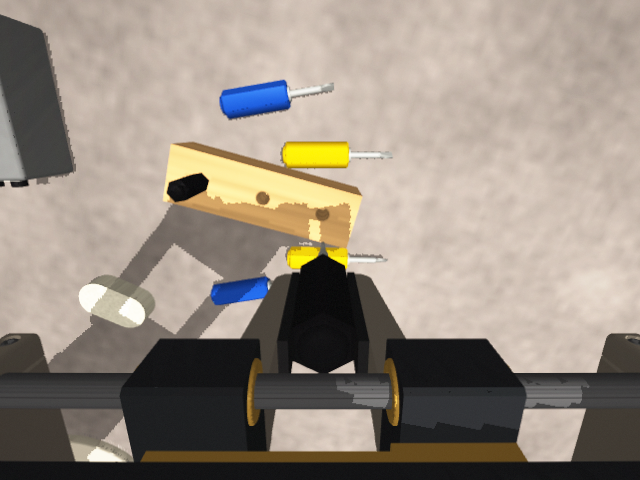

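>>> {"name": "arm_command", "arguments": {
  "increments": [
    [0.01,-0.02,0,0,0,-8],
    [0.02,-0.045,0,0,0,-18],
    [0.03,-0.075,0,0,0,-28],
    [0.04,-0.105,0,0,0,-38],
    [0.05,-0.135,0,0,0,-48],
    [0.065,-0.162,0,0,0,-58],
    [0.075,-0.185,0,0,0,-68],
    [0.0845,-0.2054,0,0,0,-77]
  ]
}}

```text
clock: 7.9
position: [0.6034, -0.0412, 0.2512]
tcp_rot: [-3.138, -0.001, 1.604]
wrist_force: [1.0, 0.7, -0.6]
finger_gap: 0.026
```

>>> {"name": "arm_command", "arguments": {
  "increments": [
    [0.02,0.003,0,0,0,-10],
    [0.05,0.007,0,0,0,-20],
    [0.08,0.012,0,0,0,-30],
    [0.11,0.017,0,0,0,-40],
    [0.14,0.022,0,0,0,-50],
    [0.17,0.027,0,0,0,-60],
    [0.195,0.031,0,0,0,-70],
    [0.212,0.0327,0,0,0,-80]
  ]
}}

```text
clock: 8.9
position: [0.6285, 0.1729, 0.2497]
tcp_rot: [-3.141, -0.006, 3.007]
wrist_force: [-0.3, 0.4, -0.9]
finger_gap: 0.026
```

Run:
```python
from station import *
from h import *
import pickle
s=read_state(); print(s["clock"],s["position"],s["tcp_rot"],s["finger_gap"],s["qpos"])
c=capture("wrist"); s=read_state(); print(s["position"],s["tcp_rot"]); cv2.imwrite("pics/w4.png",c["pixels"][:,:,::-1]); pickle.dump((s,c),open("w4.pkl","wb"))
for q in ["unit","lock_spot"]:
    for r in mark_of(c,q)[:3]: print(q,r["conf"],world(c,r["point"]),proj(c,world(c,r["point"])))
```

```text
8.9 [0.62847532 0.17288914 0.24968044] [-3.14090232 -0.00588176  3.00707688] 0.025999536965993386 [ 0.26527525  0.37973918  1.54581053  0.00175954  1.22173008 -1.17161384]
[0.62853225 0.17445295 0.24970189] [ 3.14118699 -0.00584301  3.01566152]
unit 0.97 [5.79406991e-01 1.53538140e-01 4.33411581e-04] [[301.49261065 164.70055961]]
lock_spot 0.81 [0.57813788 0.16602816 0.08505663] [[309.04497974 169.55439183]]
```

View pics/w4.png

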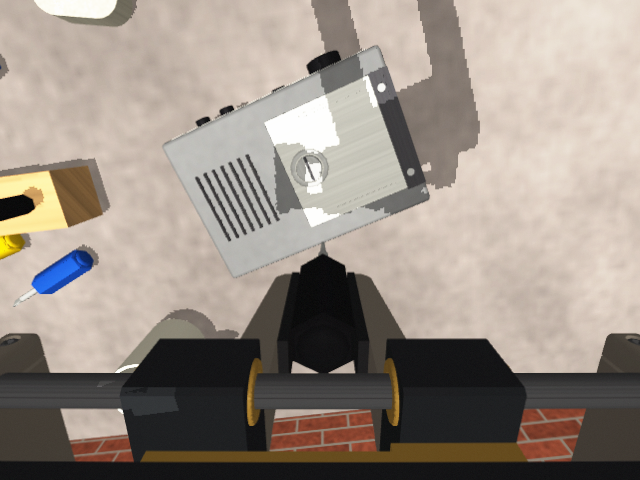

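Run:
```python
from station import *
from h import *
import pickle
c=capture("wrist"); s=read_state(); print(s["position"],s["tcp_rot"],s["clock"]); pickle.dump((s,c),open("w4.pkl","wb"))
crop(c,150,440,30,290,2.7,"pics/w4u.png"); crop(c,280,340,140,200,12,"pics/w4l.png")
```

```text
[0.6285103  0.17149101 0.25014451] [-3.14059142 -0.00535176  2.99719688] 9.1
```

View pics/w4u.png

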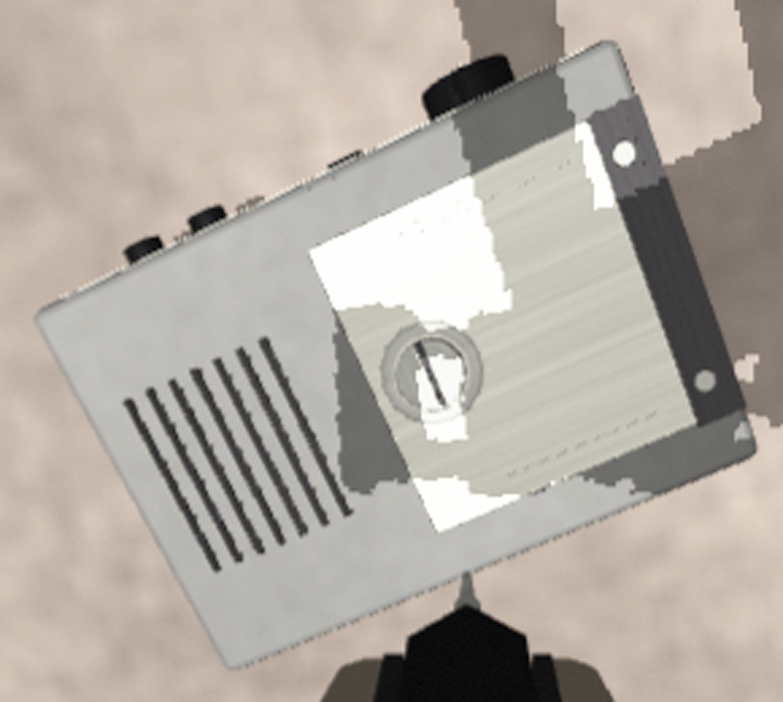

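View pics/w4l.png

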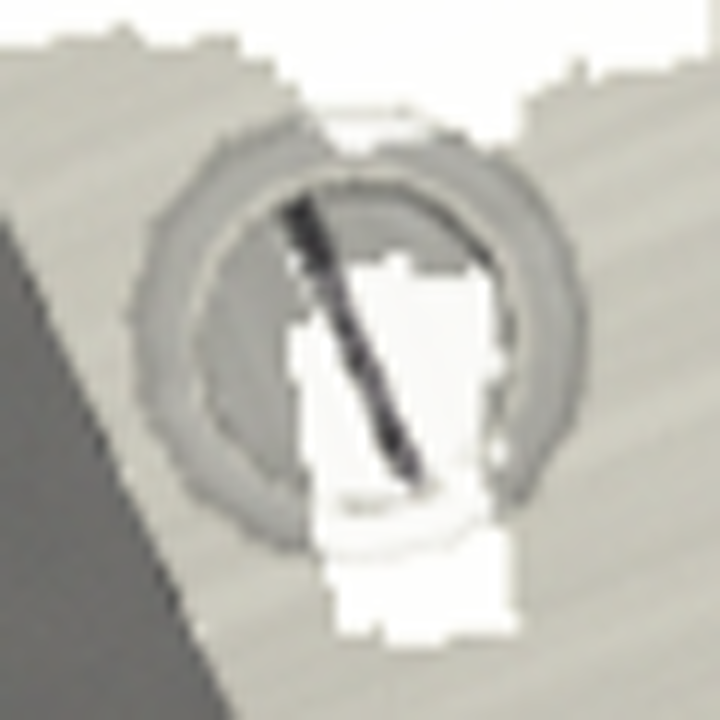

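Run:
```python
from h import *
import pickle
s,c=pickle.load(open("w4.pkl","rb")); C=pickle.load(open("C.pkl","rb"))
P=lambda u,v,z:atz(c,(u/12+280-.5,v/12+140-.5),z)
a,b=P(298,200,.087),P(412,478,.087); print("slot",a,b,np.linalg.norm(a-b),np.degrees(np.arctan2(*(b-a)[1::-1])))
print("disc",P(352,340,.088),"ring",P(358,332,.081))
U=lambda u,v,z:atz(c,(u/2.7+150-.5,v/2.7+30-.5),z)
q=dict(a=(38,316),b=(612,42),c=(755,452),d=(230,668)); Q={k:U(*v,.078) for k,v in q.items()}
for k in Q: print(k,Q[k])
print("yaw edges",[np.degrees(np.arctan2(*(Q[j]-Q[i])[1::-1])) for i,j in ("ab","dc","da","cb")], sum(Q.values())/4)
q=dict(e=(310,247),f=(583,122),g=(697,425),h=(438,532)); Q={k:U(*v,.08) for k,v in q.items()}
for k in Q: print(k,Q[k])
print("cover yaw",[np.degrees(np.arctan2(*(Q[j]-Q[i])[1::-1])) for i,j in ("ef","hg","he","gf")])
print("sl0",[np.degrees(np.arctan2(*(U(*j,.078)-U(*i,.078))[1::-1])) for i,j in (((215,570),(130,400)),((348,515),(265,340)))])
crop(C["side"],270,310,305,345,16,"pics/d_lock.png");crop(C["scene"],345,390,150,190,16,"pics/s_lock.png")
# tip prediction and tip observed
T=Rot.from_euler("xyz",s["tcp_rot"]).as_matrix(); tip=s["position"]+T@[0,0,0.082]
print("tip px",proj(c,tip),"obs",(466/2.7+150,572/2.7+30), "tip",tip, "obs3d",atz(c,(466/2.7+149.5,572/2.7+29.5),tip[2]))
```

```text
slot [0.56527338 0.16334465 0.087     ] [0.58753933 0.16881837 0.087     ] 0.02292889115993074 13.811360132839786
disc [0.57625227 0.16586722 0.088     ] ring [0.57633488 0.16605426 0.081     ]
a [0.53801848 0.03303829 0.078     ]
b [0.48151318 0.23946661 0.078     ]
c [0.62174047 0.27776624 0.078     ]
d [0.67783888 0.070566   0.078     ]
yaw edges [np.float64(105.3084957371865), np.float64(105.14934686417217), np.float64(-164.97593419238805), np.float64(-164.72365307272497)] [0.57977775 0.15520928 0.078     ]
e [0.52934351 0.13162018 0.08      ]
f [0.50393583 0.22741391 0.08      ]
g [0.60854202 0.25714936 0.08      ]
h [0.63455203 0.1593619  0.08      ]
cover yaw [np.float64(104.85471302423605), np.float64(104.89495488251026), np.float64(-165.22829145899308), np.float64(-164.1316199925659)]
sl0 [np.float64(-166.5136535366838), np.float64(-165.28777049293603)]
tip px [[322.78212074 247.25366364]] obs (322.5925925925926, 241.85185185185185) tip [0.62806421 0.17147291 0.16814572] obs3d [0.62342807 0.17162592 0.16814572]
```

View pics/d_lock.png

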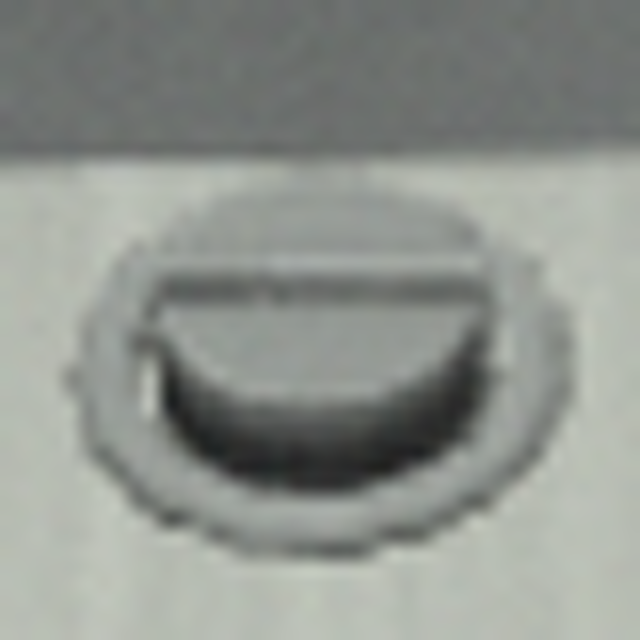

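View pics/s_lock.png

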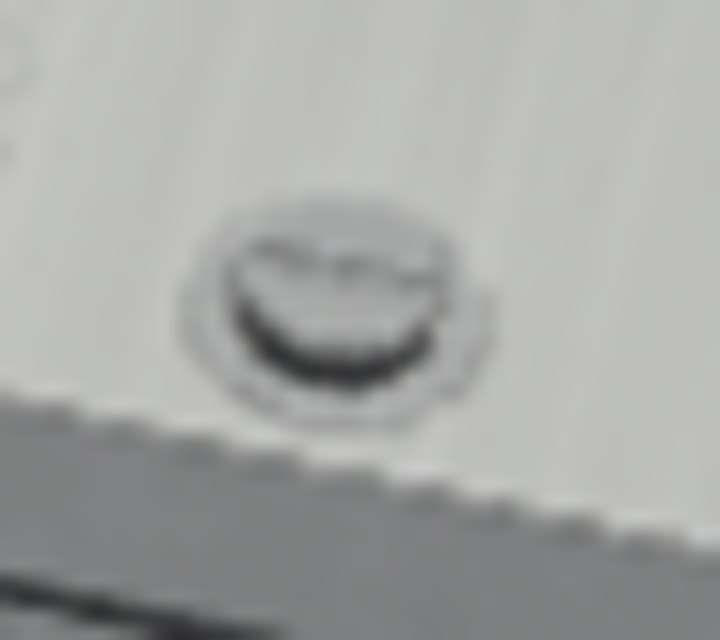

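Run:
```python
from station import *
from h import *
import pickle
s,c=pickle.load(open("w4.pkl","rb")); C0=pickle.load(open("C.pkl","rb"))
s=read_state();print(s["position"],s["tcp_rot"],s["clock"])
T=Rot.from_euler("xyz",s["tcp_rot"]).as_matrix(); tip=s["position"]+T@[0,0,0.082]
C={}
for n in ["side","scene"]:
    d=capture(n); C[n]=d; u=proj(d,tip)[0]; print(n,u); u=u.astype(int)
    cv2.imwrite(f"pics/{n}5.png",d["pixels"][:,:,::-1])
    crop(d,u[0]-25,u[0]+25,u[1]-35,u[1]+15,12,f"pics/{n}5t.png"); print(u-[25,35])
C["wrist"]=c; pickle.dump((s,C),open("p5.pkl","wb"))
crop(c,300,345,225,270,12,"pics/w5t.png")
print("lock side",atz(C0["side"],(322/16+269.5,288/16+304.5),.088),"scene",atz(C0["scene"],(342/16+344.5,280/16+149.5),.088))
```

```text
[0.6285103  0.17149101 0.25014451] [-3.14059142 -0.00535176  2.99719688] 9.1
side [239.03311014 264.49935228]
[214 229]
scene [397.82386895 146.23739044]
[372 111]
lock side [0.57687696 0.16625529 0.088     ] scene [0.57637494 0.16531961 0.088     ]
```

View pics/side5t.png

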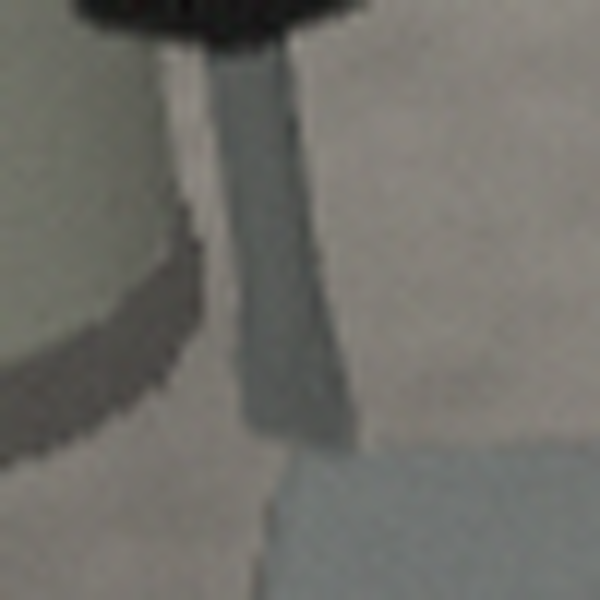

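View pics/scene5t.png

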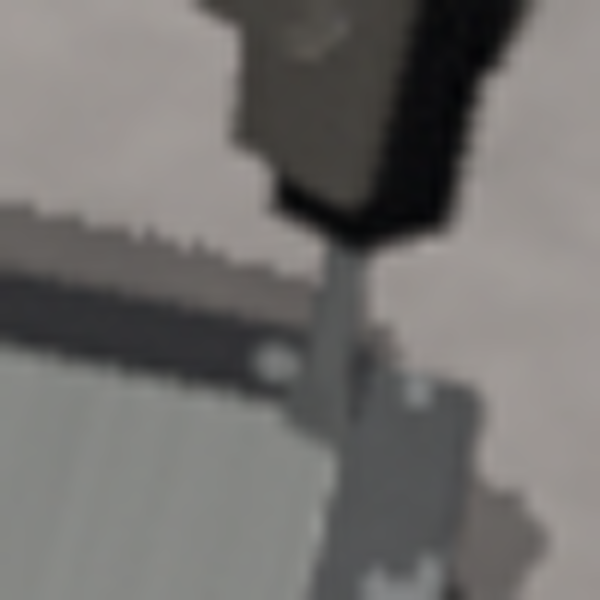

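View pics/w5t.png

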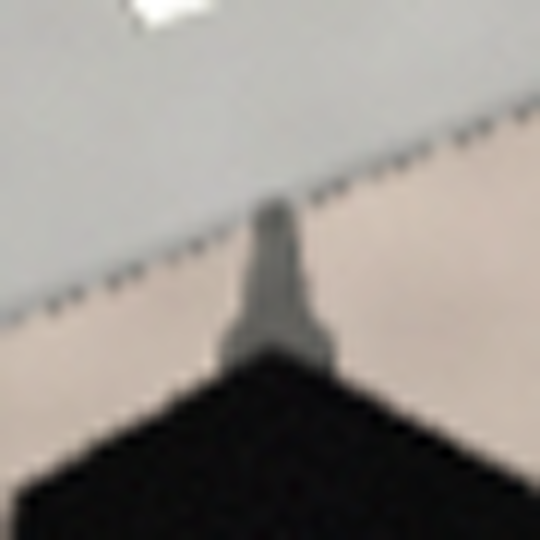

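>>> {"name": "arm_command", "arguments": {
  "increments": [
    [0.012,-0.003,0.0,0,0,-5],
    [0.025,-0.006,0.0,0,0,-11],
    [0.038,-0.01,0.01,0,-0.1,-17],
    [0.0505,-0.013,0.025,0,-0.3,-22.3],
    [0.0507,-0.013,0.042,0,-0.3,-22.3],
    [0.0507,-0.013,0.055,0,-0.3,-22.3],
    [0.0507,-0.013,0.063,0,-0.3,-22.3],
    [0.0507,-0.013,0.0655,0,-0.3,-22.3]
  ]
}}

```text
clock: 10.2
position: [0.5765, 0.1653, 0.1847]
tcp_rot: [3.141, -0.0, -2.898]
wrist_force: [0.7, 0.2, -1.4]
finger_gap: 0.0261
```

```bash
cat > look.py <<'E'
from station import *
from h import *
import pickle,sys
k=sys.argv[1]
c=capture("wrist");c=capture("wrist");s=read_state()
print(s["clock"],s["position"].round(5),np.degrees(s["tcp_rot"]).round(2),s["wrist_force"].round(1),s["torque"].round(2))
T=Rot.from_euler("xyz",s["tcp_rot"]).as_matrix()
pts=np.array([s["position"]+T@[x,0,0.0825] for x in(-.005,0,.005)]); print("tip",pts[1].round(4)); print(proj(c,pts).round(1))
pickle.dump((s,c),open(f"l{k}.pkl","wb")); crop(c,285,365,170,250,9,f"pics/l{k}.png")
E
python3 look.py a
```

```text
10.3 [0.57661 0.16545 0.18526] [ 1.7999e+02  2.0000e-02 -1.6601e+02] [ 0.2  0.7 -1.5] [ 0.06 -0.14  0.  ]
tip [0.5766 0.1655 0.1028]
[[324.  253.8]
 [324.  247.5]
 [324.  241.1]]
```

View pics/la.png

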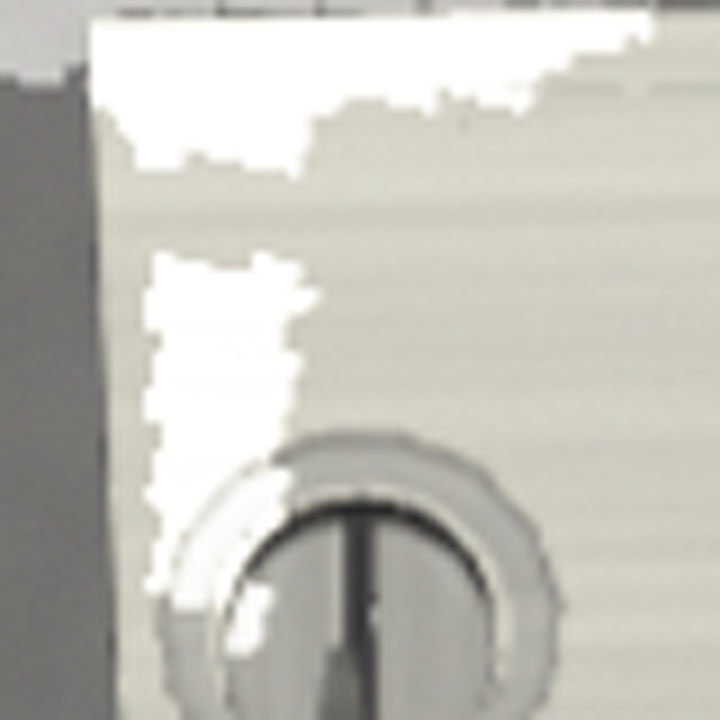

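```bash
cat > prof.py <<'E'
from h import *
import pickle,sys
s,c=pickle.load(open(f"l{sys.argv[1]}.pkl","rb")); g=c["pixels"].mean(2)
print(list(range(315,336)))
for r in range(int(sys.argv[2]),int(sys.argv[3])): print(r,g[r,315:336].astype(int))
crop(c,305,345,int(sys.argv[2])-3,int(sys.argv[2])+30,18,f"pics/p{sys.argv[1]}.png")
E
python3 prof.py a 225 252
```

```text
[315, 316, 317, 318, 319, 320, 321, 322, 323, 324, 325, 326, 327, 328, 329, 330, 331, 332, 333, 334, 335]
225 [248 208 179 192 176 160 144 132 130 108 103 125 130 139 169 172 189 187
 177 170 173]
226 [252 224 159 155 115  81  59  51  42  43  41  47  45  51  92 104 134 167
 188 184 173]
227 [253 213  99  75  58  67  69  75  59  57  56  66  70  70  66  49  52  95
 146 190 186]
228 [232 126  59  72  88 106 117 131  79  63  62  89 125 122 112  91  66  56
  72 130 190]
229 [ 90  70  83 116 137 147 157 165  94  62  62 104 152 158 155 143 116  88
  65  59 131]
230 [ 76 109 141 155 160 162 167 171  97  61  63 105 159 166 167 164 158 147
 114  84  66]
231 [128 155 166 166 163 162 166 171  95  62  63 106 156 164 168 165 167 170
 159 136 101]
232 [162 172 168 164 162 162 167 171  95  60  63 105 156 166 167 165 164 168
 172 169 145]
233 [172 172 168 164 163 160 168 171  97  62  63 105 156 165 167 165 163 165
 169 173 165]
234 [173 170 165 165 163 162 167 171  96  61  63 106 157 165 167 164 162 164
 166 172 172]
235 [195 170 166 164 163 162 166 173  95  61  62 104 155 165 166 164 162 163
 166 16
[... 762 characters left out ...]
0 124 106 104  88  67  84 154 166 167 165 163 164
 164 166 167]
245 [170 170 166 165 161 150 118 110 108 102  71  85 154 165 167 163 162 164
 164 166 166]
246 [171 169 168 162 161 144 118 110 107 106  74  84 154 164 167 165 163 163
 166 167 167]
247 [170 170 167 165 163 140 114 107 106 104  73  85 155 165 168 163 162 163
 166 166 166]
248 [168 171 167 164 163 131 106 104 102 101  77  85 153 165 167 165 163 163
 164 166 164]
249 [168 170 166 165 163 125 103 100  99  98  81  86 152 166 166 165 164 165
 165 165 165]
250 [167 170 167 164 162 121 102 101 101  98  93  90 153 166 166 165 162 164
 165 165 164]
251 [166 169 167 166 143 108 100  99 101 101  96  99 154 166 166 165 163 164
 163 164 166]
```

View pics/pa.png

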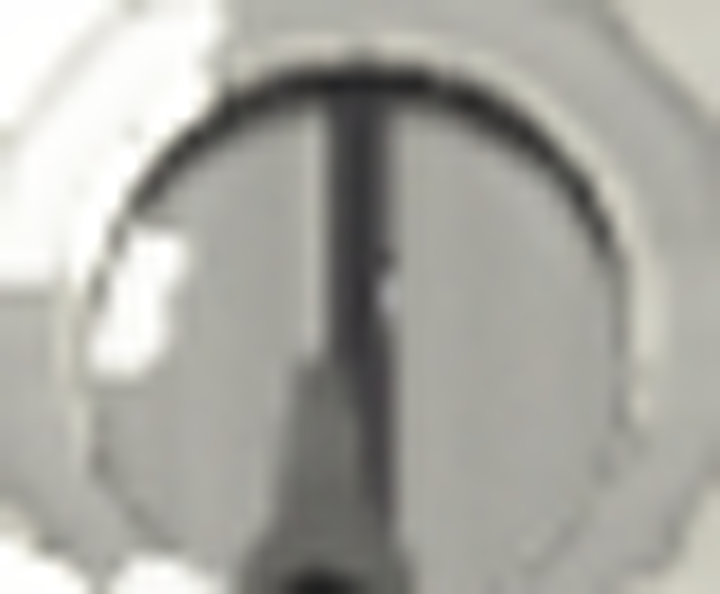

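>>> {"name": "arm_command", "arguments": {
  "increments": [
    [0,0.0008,0,0,0,0],
    [0,0.00155,0.001,0,0,0],
    [0,0.00155,0.003,0,0,0],
    [0,0.00155,0.005,0,0,0],
    [0,0.00155,0.007,0,0,0],
    [0,0.00155,0.009,0,0,0],
    [0,0.00155,0.01,0,0,0],
    [0,0.00155,0.01,0,0,0]
  ]
}}

```text
clock: 11.3
position: [0.5762, 0.1669, 0.1752]
tcp_rot: [3.141, 0.0, -2.897]
wrist_force: [0.5, -0.5, 0.0]
finger_gap: 0.0266
```

```bash
python3 look.py b; python3 prof.py b 225 252
```

```text
11.4 [0.57629 0.16693 0.17529] [ 1.7999e+02  3.0000e-02 -1.6600e+02] [-0.8 -0.2 -0.9] [ 0.1  -0.13  0.01]
tip [0.5763 0.1669 0.0928]
[[323.9 253.5]
 [323.9 247.2]
 [323.9 240.8]]
[315, 316, 317, 318, 319, 320, 321, 322, 323, 324, 325, 326, 327, 328, 329, 330, 331, 332, 333, 334, 335]
225 [178 178 178 175 174 176 176 175 176 176 175 174 177 178 180 179 178 175
 169 164 154]
226 [176 176 174 172 175 177 175 175 175 175 175 176 173 174 176 177 177 179
 178 176 171]
227 [176 177 180 188 193 194 193 194 195 194 194 193 187 178 172 174 174 177
 177 180 179]
228 [181 192 196 167 157 146 132 132 132 130 140 142 170 189 193 187 178 175
 175 175 178]
229 [160 156 136  89  77  58  41  35  39  36  52  55  94 124 139 168 189 187
 175 172 175]
230 [ 98  76  58  51  57  63  56  55  53  62  66  62  60  49  51  94 148 191
 194 178 173]
231 [ 56  62  82  89  93  97  72  63  63  83  98  99 100  88  65  47  71 131
 194 196 180]
232 [ 75  99 125 139 151 143  84  62  65  99 143 150 146 134 104  79  60  58
 122 194 198]
233 [126 149 155 160 169 160  89  63  63 106 160 166 167 162 151 133  99  80
  59 129 1
[... 941 characters left out ...]
1 122 105 103 111 157 167 167 166 164 165 166 168
 167 166 164]
245 [168 164 165 161 169 159 123 111 110 110 155 166 167 165 163 164 165 169
 168 167 164]
246 [167 163 164 162 168 155 123 110 110 108 157 167 168 165 164 164 166 168
 168 166 165]
247 [167 164 163 162 169 148 116 106 105 106 144 163 167 165 164 164 167 169
 169 167 165]
248 [167 164 163 162 168 134 110 104 103 103 128 160 168 167 163 163 166 168
 169 167 163]
249 [169 165 162 162 167 131 106 103 100  99 124 158 165 167 162 164 166 169
 168 168 164]
250 [167 165 160 161 166 126 102 101 102  99 109 157 167 166 163 164 166 168
 169 166 163]
251 [168 166 163 162 143 111 101 101 102 100  97 138 163 167 164 164 166 168
 170 166 163]
```

View pics/pb.png

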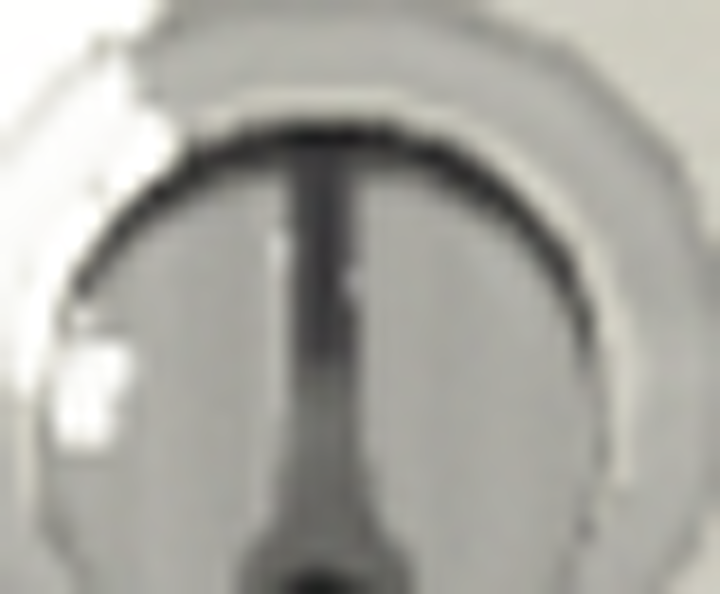

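>>> {"name": "arm_command", "arguments": {
  "increments": [
    [0,0,0.001,0,0,0],
    [0,0,0.002,0,0,0],
    [0,0,0.003,0,0,0],
    [0,0,0.004,0,0,0],
    [0,0,0.0048,0,0,0],
    [0,0,0.0054,0,0,0],
    [0,0,0.006,0,0,0],
    [0,0,0.006,0,0,0]
  ]
}}

```text
clock: 12.4
position: [0.5763, 0.1669, 0.1693]
tcp_rot: [3.141, 0.0, -2.897]
wrist_force: [-0.5, -0.2, -1.3]
finger_gap: 0.0257
```

```bash
python3 look.py c; python3 prof.py c 225 226
```

```text
12.5 [0.5763  0.16694 0.16931] [ 1.7999e+02  3.0000e-02 -1.6601e+02] [ 0.4  0.1 -1.7] [ 0.08 -0.12 -0.  ]
tip [0.5763 0.167  0.0868]
[[323.9 253.4]
 [323.9 247.1]
 [323.9 240.7]]
[315, 316, 317, 318, 319, 320, 321, 322, 323, 324, 325, 326, 327, 328, 329, 330, 331, 332, 333, 334, 335]
225 [155 160 168 171 171 172 172 172 172 172 171 173 170 166 160 153 148 157
 162 163 182]
```

View pics/pc.png

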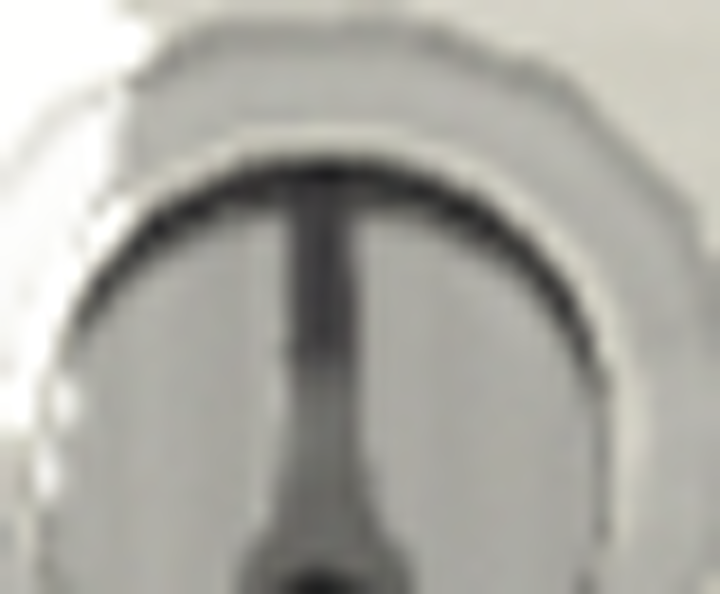

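Run:
```python
from h import *
import pickle
s,c=pickle.load(open("lb.pkl","rb")); g=cv2.GaussianBlur(c["pixels"].mean(2),(0,0),.6)
T=Rot.from_euler("xyz",s["tcp_rot"]).as_matrix(); tip=s["position"]+T@[0,0,0.0825]
cen=np.array([322.5,245.]);pts=[]
for a in np.radians(np.r_[-170:-100:6,-80:-10:6]):
    d=np.array([np.cos(a),np.sin(a)]); rr=np.arange(9,19,.1)
    q=cen+rr[:,None]*d; v=cv2.remap(g.astype(np.float32),q[None,:,0].astype(np.float32),q[None,:,1].astype(np.float32),cv2.INTER_LINEAR)[0]
    i=np.argmin(np.gradient(v)); 
    if np.gradient(v)[i]<-3: pts.append(atz(c,cen+rr[i]*d,.0875))
P=(np.array(pts)-tip)@T; x,y=P[:,0],P[:,1]
f=lambda p:np.hypot(x-p[0],y-p[1])-p[2]
r=least_squares(f,[0,0,.012],loss="soft_l1",f_scale=2e-4); print(r.x*1e3,(r.fun*1e3).round(2),len(x))
r=least_squares(lambda p:np.hypot(x-p[0],y-p[1])-.012,[0,0],loss="soft_l1",f_scale=2e-4); print(r.x*1e3)
```

```text
[ 0.60624982 -0.75369595 10.65959224] [ 0.   -0.02 -0.04  0.1   0.08 -0.01 -0.27  0.4  -0.49  0.25 -0.03  0.09
 -0.09 -0.12  0.02 -0.06  0.1 ] 17
[-1.03858154 -0.95565397]
```

>>> {"name": "arm_command", "arguments": {
  "increments": [
    [0,0,0.0003,0,0,0],
    [0,0,0.0006,0,0,0],
    [0,0,0.0009,0,0,0],
    [0,0,0.0012,0,0,0],
    [0,0,0.0015,0,0,0],
    [0,0,0.0018,0,0,0],
    [0,0,0.002,0,0,0],
    [0,0,0.002,0,0,0]
  ]
}}

```text
clock: 13.5
position: [0.5764, 0.167, 0.1675]
tcp_rot: [3.141, 0.001, -2.897]
wrist_force: [-0.6, -0.2, 2.6]
finger_gap: 0.0259
```

>>> {"name": "arm_command", "arguments": {
  "increments": [
    [0,0,0.0001,0,0,0],
    [0,0,0.0002,0,0,0],
    [0,0,0.0003,0,0,0],
    [0,0,0.0004,0,0,0],
    [0,0,0.0005,0,0,0],
    [0,0,0.0005,0,0,0],
    [0,0,0.0005,0,0,0],
    [0,0,0.0005,0,0,0]
  ]
}}

```text
clock: 14.5
position: [0.5765, 0.167, 0.1673]
tcp_rot: [3.141, 0.001, -2.897]
wrist_force: [-1.8, -0.1, 5.7]
finger_gap: 0.0255
```

```bash
python3 look.py d; python3 prof.py d 225 226
```

```text
14.6 [0.57644 0.16698 0.16727] [ 1.7999e+02  5.0000e-02 -1.6601e+02] [-1.9 -1.2  6.4] [-0.09  0.26 -0.04]
tip [0.5765 0.167  0.0848]
[[323.9 253.3]
 [323.9 247. ]
 [323.9 240.7]]
[315, 316, 317, 318, 319, 320, 321, 322, 323, 324, 325, 326, 327, 328, 329, 330, 331, 332, 333, 334, 335]
225 [147 155 162 163 165 164 165 164 163 165 167 166 165 158 152 149 159 162
 164 185 200]
```

View pics/pd.png

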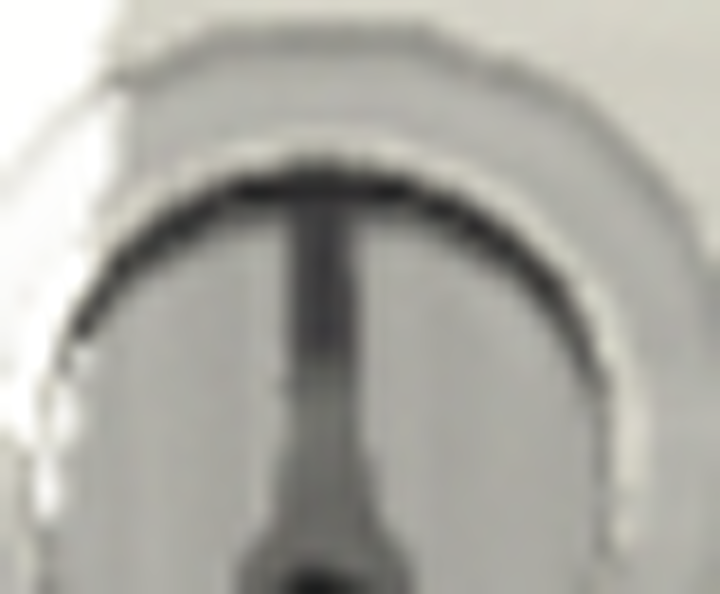

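>>> {"name": "arm_command", "arguments": {
  "increments": [
    [0,0,0.0004,0,0,2],
    [0,0,0.0005,0,0,5],
    [0,0,0.0006,0,0,8],
    [0,0,0.0007,0,0,11],
    [0,0,0.0008,0,0,14],
    [0,0,0.0009,0,0,17],
    [0,0,0.001,0,0,20],
    [0,0,0.00105,0,0,22]
  ]
}}

```text
clock: 15.6
position: [0.5768, 0.167, 0.1668]
tcp_rot: [3.141, 0.002, 3.001]
wrist_force: [-1.1, -0.8, 6.5]
finger_gap: 0.0261
```

```bash
python3 look.py e; python3 prof.py e 225 226
```

```text
15.7 [0.57683 0.16697 0.16681] [1.7996e+02 1.0000e-01 1.7194e+02] [-0.1 -1.1  7.5] [-0.22  0.28  0.04]
tip [0.577  0.167  0.0843]
[[323.6 253. ]
 [323.6 246.7]
 [323.6 240.4]]
[315, 316, 317, 318, 319, 320, 321, 322, 323, 324, 325, 326, 327, 328, 329, 330, 331, 332, 333, 334, 335]
225 [154 160 163 170 170 170 172 172 172 174 174 174 174 171 165 156 150 160
 169 184 199]
```

View pics/pe.png

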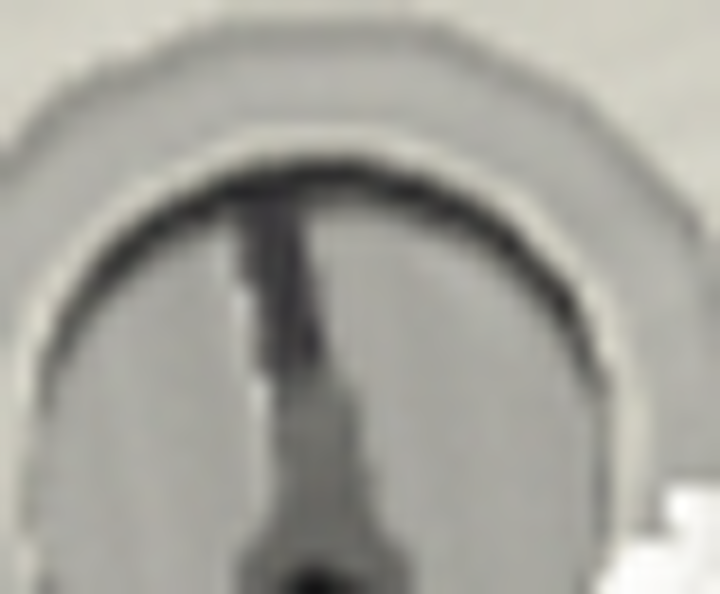

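```bash
cat > slot.py <<'E'
from h import *
import pickle,sys
s,c=pickle.load(open(f"l{sys.argv[1]}.pkl","rb")); a=list(map(float,sys.argv[2:6])); z=.086
P=[atz(c,(a[i]/18+304.5,a[i+1]/18+221.5),z) for i in(0,2)]; d=P[0]-P[1]
y=np.degrees(np.arctan2(d[1],d[0])); print("slot yaw",y,"tool",np.degrees(s["tcp_rot"][2]),"lock deg",(195.1-y)%360)
E
python3 slot.py e 272 210 298 360; python3 slot.py d 322 210 324 350
```

```text
slot yaw -178.9397024716297 tool 171.94342933055083 lock deg 14.039702471629653
slot yaw -165.27672887898706 tool -166.0082057148789 lock deg 0.37672887898702356
```

>>> {"name": "arm_command", "arguments": {
  "increments": [
    [0,0,0.0004,0,0,3],
    [0,0,0.0005,0,0,6],
    [0,0,0.0006,0,0,9],
    [0,0,0.0007,0,0,12],
    [0,0,0.0008,0,0,15],
    [0,0,0.0009,0,0,18],
    [0,0,0.001,0,0,21],
    [0,0,0.0011,0,0,24]
  ]
}}

```text
clock: 16.7
position: [0.5769, 0.1668, 0.1662]
tcp_rot: [3.14, 0.002, 2.581]
wrist_force: [-3.1, -1.8, 8.2]
finger_gap: 0.026
```

```bash
python3 look.py f; python3 prof.py f 225 226
```

```text
16.8 [0.57689 0.16687 0.16621] [1.7993e+02 9.0000e-02 1.4787e+02] [-2.2 -1.9  6.7] [-0.31  0.45  0.07]
tip [0.5771 0.1669 0.0837]
[[323.2 252.8]
 [323.2 246.5]
 [323.2 240.1]]
[315, 316, 317, 318, 319, 320, 321, 322, 323, 324, 325, 326, 327, 328, 329, 330, 331, 332, 333, 334, 335]
225 [152 160 165 169 168 168 167 166 166 166 167 166 166 162 156 151 156 162
 175 187 202]
```

View pics/pf.png

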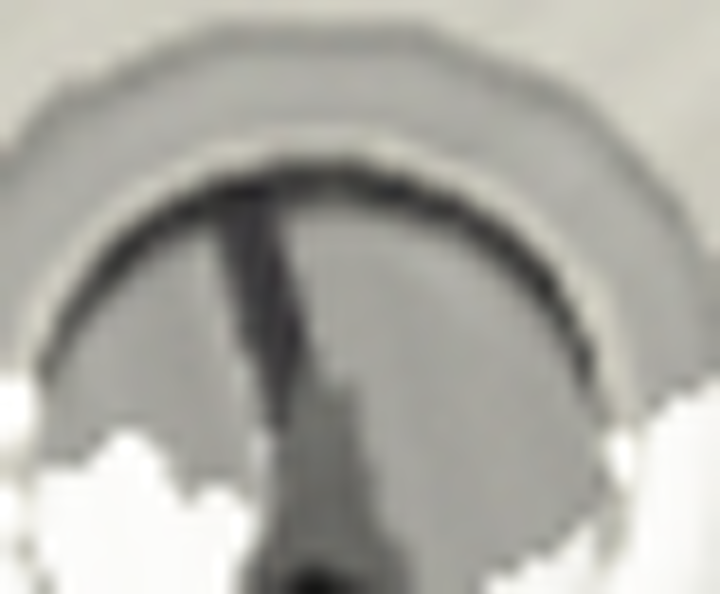

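```bash
python3 slot.py f 245 215 285 370
```

```text
slot yaw 161.3205075543577 tool 147.8689329957993 lock deg 33.77949244564229
```

>>> {"name": "arm_command", "arguments": {
  "increments": [
    [0,0,0.0004,0,0,3],
    [0,0,0.0005,0,0,6],
    [0,0,0.0006,0,0,9],
    [0,0,0.0007,0,0,12],
    [0,0,0.0008,0,0,15],
    [0,0,0.0009,0,0,18],
    [0,0,0.001,0,0,21],
    [0,0,0.0011,0,0,24]
  ]
}}

```text
clock: 17.8
position: [0.5768, 0.1667, 0.1655]
tcp_rot: [3.14, 0.001, 2.16]
wrist_force: [-3.1, -1.5, 6.9]
finger_gap: 0.026
```

```bash
python3 look.py g; python3 prof.py g 225 226
```

```text
17.9 [0.57682 0.16672 0.1655 ] [1.7991e+02 6.0000e-02 1.2379e+02] [-1.8 -0.7  7.3] [-0.3   0.5   0.02]
tip [0.577  0.1667 0.083 ]
[[322.7 252.7]
 [322.7 246.4]
 [322.7 240. ]]
[315, 316, 317, 318, 319, 320, 321, 322, 323, 324, 325, 326, 327, 328, 329, 330, 331, 332, 333, 334, 335]
225 [146 150 157 158 158 158 159 156 156 156 156 160 162 160 156 162 165 162
 179 192 194]
```

View pics/pg.png

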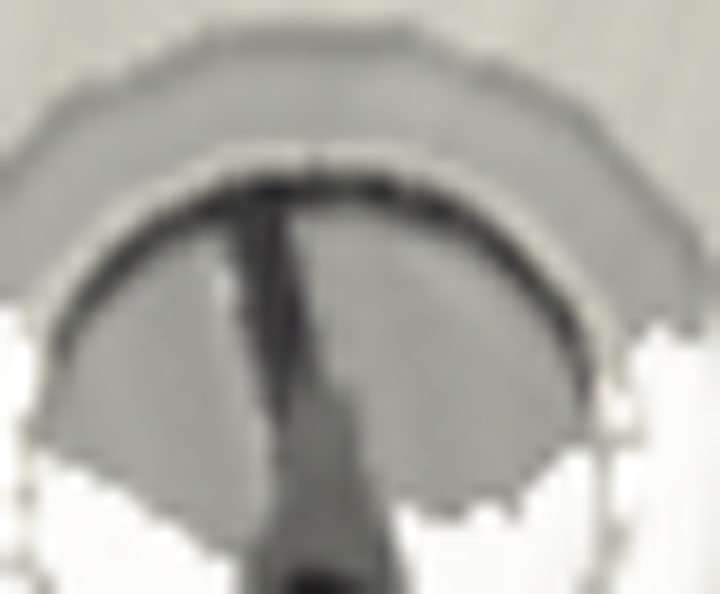

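>>> {"name": "arm_command", "arguments": {
  "increments": [
    [0,0,0.0004,0,0,3],
    [0,0,0.0005,0,0,6],
    [0,0,0.0006,0,0,9],
    [0,0,0.0007,0,0,12],
    [0,0,0.0008,0,0,15],
    [0,0,0.0009,0,0,18],
    [0,0,0.001,0,0,20],
    [0,0,0.001,0,0,22]
  ]
}}

```text
clock: 18.9
position: [0.5769, 0.1667, 0.1648]
tcp_rot: [3.14, 0.0, 1.775]
wrist_force: [-1.9, -0.9, 6.1]
finger_gap: 0.0259
```

```bash
python3 slot.py g 258 220 290 360; python3 look.py h; python3 prof.py h 225 226
```

```text
slot yaw 135.74143790351584 tool 123.79385857614962 lock deg 59.35856209648415
19.0 [0.57684 0.16671 0.16475] [1.7989e+02 3.0000e-02 1.0174e+02] [-1.3 -0.8  6.3] [-0.23  0.33 -0.  ]
tip [0.577  0.1667 0.0823]
[[322.2 252.8]
 [322.2 246.5]
 [322.2 240.1]]
[315, 316, 317, 318, 319, 320, 321, 322, 323, 324, 325, 326, 327, 328, 329, 330, 331, 332, 333, 334, 335]
225 [152 148 154 162 163 163 160 157 155 156 154 152 150 147 149 157 167 186
 194 195 193]
```

View pics/ph.png

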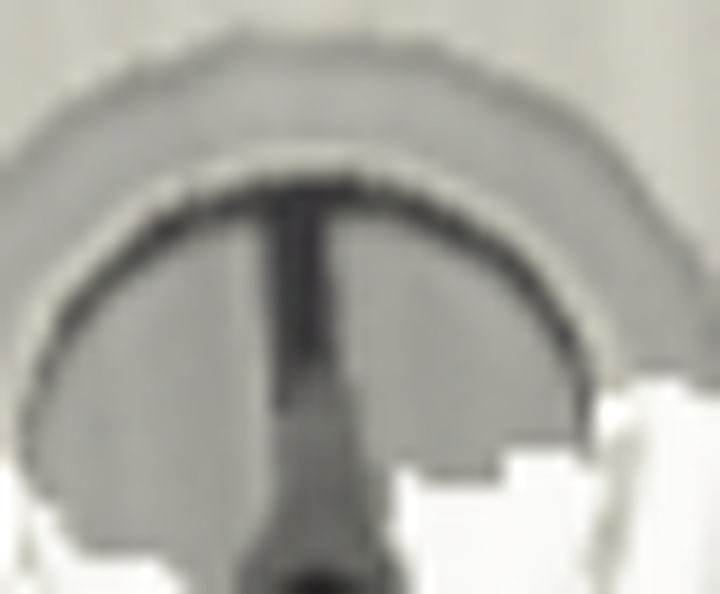

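```bash
python3 slot.py h 295 225 304 345
```

```text
slot yaw 105.60593110998114 tool 101.7405916438749 lock deg 89.49406889001885
```

>>> {"name": "arm_command", "arguments": {
  "increments": [
    [0,0,-0.001,0,0,0],
    [0,0,-0.003,0,0,0],
    [0,0,-0.008,0,0,0],
    [0,0,-0.02,0,0,0],
    [0,0,-0.04,0,0,0],
    [0,0,-0.06,0,0,0],
    [0,0,-0.075,0,0,0],
    [0,0,-0.085,0,0,0]
  ]
}}

```text
clock: 20.0
position: [0.5769, 0.1668, 0.251]
tcp_rot: [3.139, 0.0, 1.776]
wrist_force: [-0.0, 0.3, -1.3]
finger_gap: 0.026
```

Run:
```python
from station import *
from h import *
import pickle
s=read_state(); print(s["clock"],s["position"],np.degrees(s["tcp_rot"]),s["finger_gap"])
T=Rot.from_euler("xyz",s["tcp_rot"]).as_matrix(); tip=s["position"]+T@[0,0,0.0825]
for n in ["wrist","side","scene"]:
    c=capture(n); u=proj(c,tip)[0]; print(n,u)
    cv2.imwrite(f"pics/{n}6.png",c["pixels"][:,:,::-1])
    if n!="wrist": u=u.astype(int); crop(c,u[0]-40,u[0]+40,u[1]-55,u[1]+25,8,f"pics/{n}6t.png"); print(u-[40,55])
```

```text
20.0 [0.57691976 0.16677249 0.25097006] [1.79829039e+02 2.34500200e-02 1.01740152e+02] 0.02597847825645514
wrist [322.21803314 246.5204405 ]
side [286.19475278 268.63249234]
[246 213]
scene [370.81904218 136.78045022]
[330  81]
```

View pics/wrist6.png

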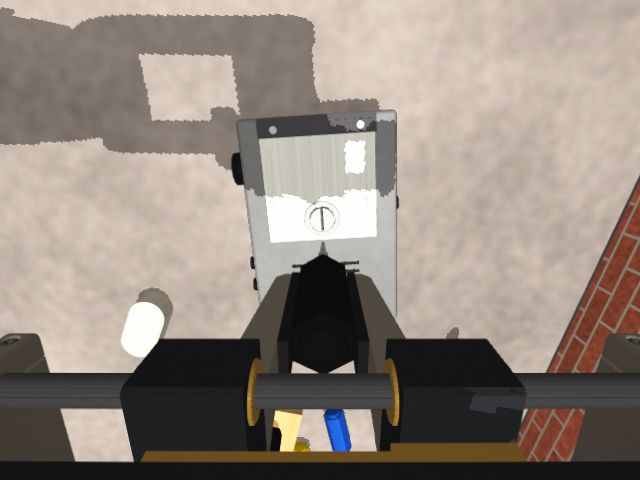

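View pics/side6t.png

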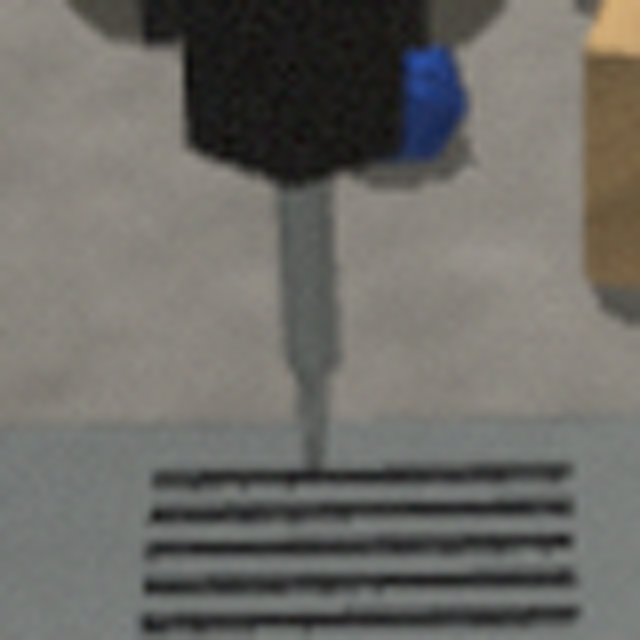

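View pics/scene6t.png

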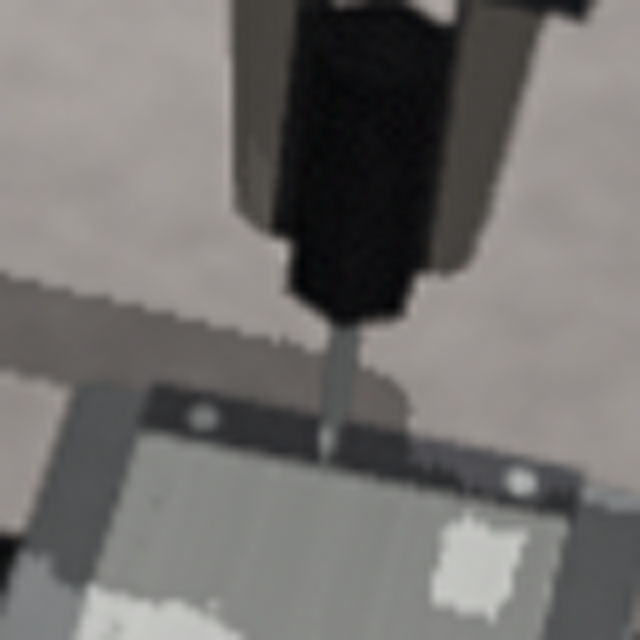

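>>> {"name": "arm_command", "arguments": {
  "increments": [
    [-0.01,-0.002,0,0,0,0],
    [-0.04,-0.009,0,0,0,0],
    [-0.08,-0.017,0,0.1,0,0],
    [-0.13,-0.028,0,0.17,0,0],
    [-0.18,-0.039,0,0.17,0,0],
    [-0.23,-0.049,0,0.17,0,0],
    [-0.28,-0.06,0,0.17,0,0],
    [-0.31,-0.067,0,0.17,0,0]
  ]
}}

```text
clock: 21.15
position: [0.5734, -0.1532, 0.2492]
tcp_rot: [-3.14, 0.0, 1.774]
wrist_force: [0.5, 0.6, -1.2]
finger_gap: 0.026
```

>>> {"name": "arm_command", "arguments": {
  "increments": [
    [-0.015,-0.003,0,0,0,0],
    [-0.045,-0.009,0,0,0,0],
    [-0.08,-0.016,0,0,0,0],
    [-0.107,-0.0217,0.01,0,0,0],
    [-0.107,-0.0217,0.03,0,0,0],
    [-0.107,-0.0217,0.05,0,0,0],
    [-0.107,-0.0217,0.07,0,0,0],
    [-0.107,-0.0217,0.08,0,0,0]
  ]
}}

```text
clock: 22.15
position: [0.5729, -0.2618, 0.1678]
tcp_rot: [-3.138, -0.001, 1.775]
wrist_force: [-0.3, 0.5, -0.5]
finger_gap: 0.0257
```

```bash
python3 look.py i
python3 - <<'E'
import pickle
from h import *
s,c=pickle.load(open("l"+"i.pkl","rb")); cv2.imwrite("pics/w7.png",c["pixels"][:,:,::-1])
h=np.array([[.5738,-.2625,.06]]); print("hole",proj(c,h))
from station import *
c=capture("side"); cv2.imwrite("pics/side7.png",c["pixels"][:,:,::-1]); crop(c,320,400,90,190,6,"pics/side7t.png")
print(proj(c,h))
E
```

```text
22.25 [ 0.57289 -0.26193  0.16806] [-1.7980e+02 -6.0000e-02  1.0167e+02] [-0.8  0.8 -1. ] [-0.05 -0.07  0.06]
tip [ 0.5726 -0.2619  0.0856]
[[322.6 253.7]
 [322.6 247.3]
 [322.6 240.9]]
hole [[324.07573656 238.07248934]]
[[354.45295008 175.08648231]]
```

View pics/li.png

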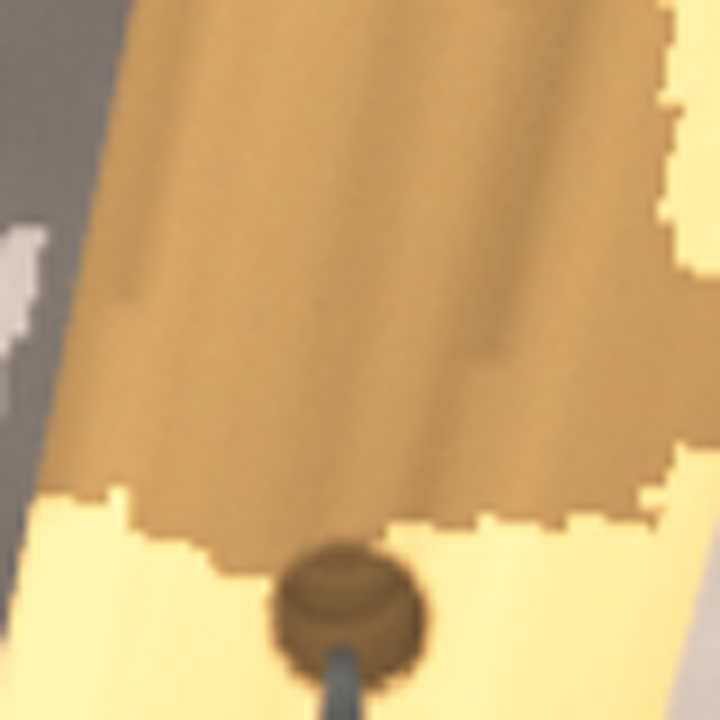

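View pics/side7t.png

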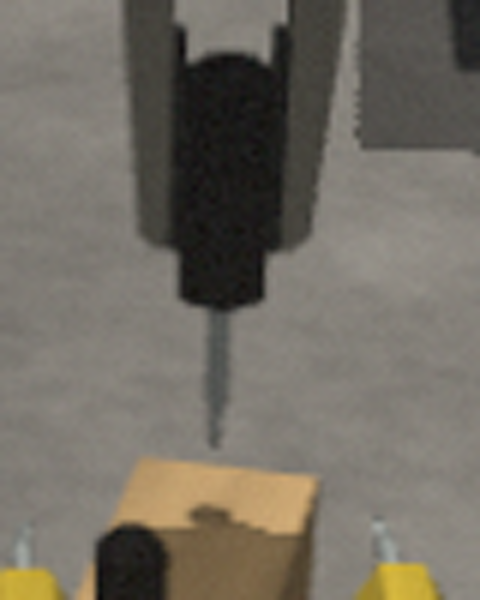

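>>> {"name": "arm_command", "arguments": {
  "increments": [
    [-0.0004,0.0005,0,-0.1,0,0],
    [-0.0008,0.0009,0.002,-0.2,0,0],
    [-0.0008,0.0009,0.01,-0.2,0,0],
    [-0.0008,0.0009,0.022,-0.2,0,0],
    [-0.0008,0.0009,0.035,-0.2,0,0],
    [-0.0008,0.0009,0.048,-0.2,0,0],
    [-0.0008,0.0009,0.06,-0.2,0,0],
    [-0.0008,0.0009,0.068,-0.2,0,0]
  ]
}}

```text
clock: 23.3
position: [0.574, -0.2627, 0.0999]
tcp_rot: [3.141, -0.001, 1.774]
wrist_force: [0.1, 0.3, -2.2]
finger_gap: 0.0261
```

>>> {"name": "arm_command", "arguments": {
  "increments": [
    [0,0,0.001,0,0,0],
    [0,0,0.002,0,0,0],
    [0,0,0.003,0,0,0],
    [0,0,0.004,0,0,0],
    [0,0,0.005,0,0,0],
    [0,0,0.005,0,0,0],
    [0,0,0.005,0,0,0],
    [0,0,0.005,0,0,0]
  ]
}}

```text
clock: 24.3
position: [0.5741, -0.2627, 0.095]
tcp_rot: [3.141, -0.001, 1.774]
wrist_force: [1.0, 0.4, -0.4]
finger_gap: 0.0257
```

>>> {"name": "arm_command", "arguments": {
  "increments": [
    [0,0,0.0004,0,0,0],
    [0,0,0.0008,0,0,0],
    [0,0,0.0012,0,0,0],
    [0,0,0.0016,0,0,0],
    [0,0,0.002,0,0,0],
    [0,0,0.0023,0,0,0],
    [0,0,0.0023,0,0,0],
    [0,0,0.0023,0,0,0]
  ]
}}

```text
clock: 25.3
position: [0.574, -0.2627, 0.0927]
tcp_rot: [3.141, -0.001, 1.774]
wrist_force: [0.6, 0.2, -1.9]
finger_gap: 0.0259
```

>>> {"name": "arm_command", "arguments": {
  "increments": [
    [0,0,0.0002,0,0,0],
    [0,0,0.0004,0,0,0],
    [0,0,0.0006,0,0,0],
    [0,0,0.0008,0,0,0],
    [0,0,0.001,0,0,0],
    [0,0,0.001,0,0,0],
    [0,0,0.001,0,0,0],
    [0,0,0.001,0,0,0]
  ]
}}

```text
clock: 26.3
position: [0.5741, -0.2627, 0.0924]
tcp_rot: [3.141, -0.001, 1.774]
wrist_force: [-2.9, 1.1, 7.4]
finger_gap: 0.0258
```

Contact on the block at the expected height. Release.

>>> {"name": "arm_command", "arguments": {
  "increments": [
    [0,0,0,0,0,0],
    [0,0,0,0,0,0],
    [0,0,0,0,0,0],
    [0,0,0,0,0,0],
    [0,0,0,0,0,0],
    [0,0,0,0,0,0],
    [0,0,0,0,0,0],
    [0,0,0,0,0,0]
  ],
  "fingers": 0.07
}}

```text
clock: 27.3
position: [0.5741, -0.2627, 0.0925]
tcp_rot: [3.141, -0.0, 1.774]
wrist_force: [-0.3, -0.1, 0.1]
finger_gap: 0.0703
```

>>> {"name": "arm_command", "arguments": {
  "increments": [
    [0,0,-0.003,0,0,0],
    [0,0,-0.012,0,0,0],
    [0,0,-0.03,0,0,0],
    [0,0,-0.055,0,0,0],
    [0,0,-0.08,0,0,0],
    [0,0,-0.105,0,0,0],
    [0,0,-0.125,0,0,0],
    [0,0,-0.14,0,0,0]
  ]
}}

```text
clock: 28.3
position: [0.5744, -0.263, 0.2348]
tcp_rot: [3.139, 0.001, 1.774]
wrist_force: [0.1, -1.1, -0.4]
finger_gap: 0.0699
```

Run:
```python
from station import *
from fit import *
s=read_state(); print(s["clock"],s["position"],s["finger_gap"])
for n in ["side","scene","wrist"]:
    c=capture(n); cv2.imwrite(f"pics/{n}9.png",c["pixels"][:,:,::-1])
    if n=="side":
        print(fit(c,(335,130,375,185),(0.574,-0.262))); crop(c,210,380,125,350,2.6,"pics/side9c.png")
```

```text
28.3 [ 0.57442028 -0.26299442  0.23478833] 0.06994154604254305
(array([ 575.09451949, -264.72990106,   37.82524346]), np.float64(59.176163014225295), np.float64(510.0))
```

View pics/side9c.png

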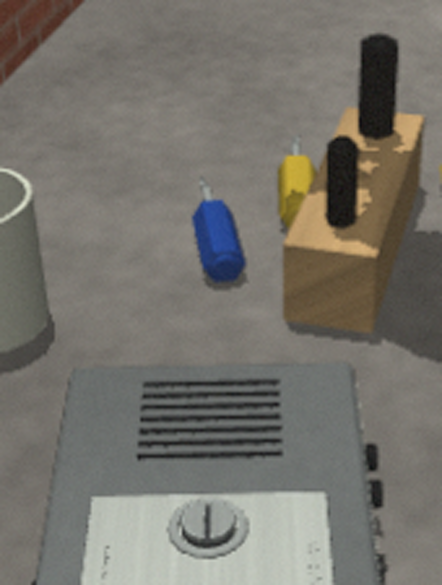

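View pics/wrist9.png

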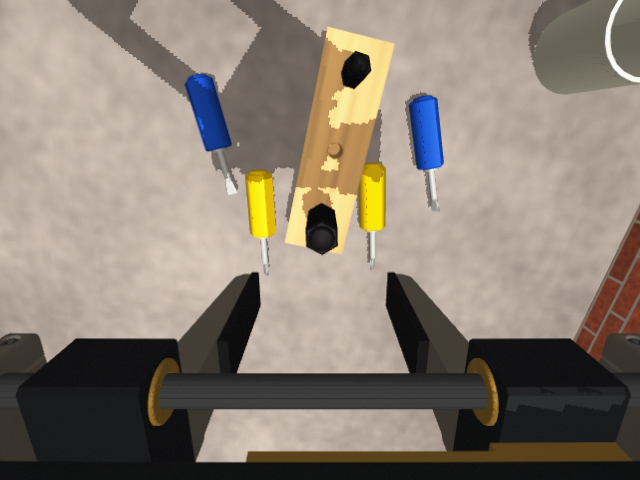

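View pics/scene9.png

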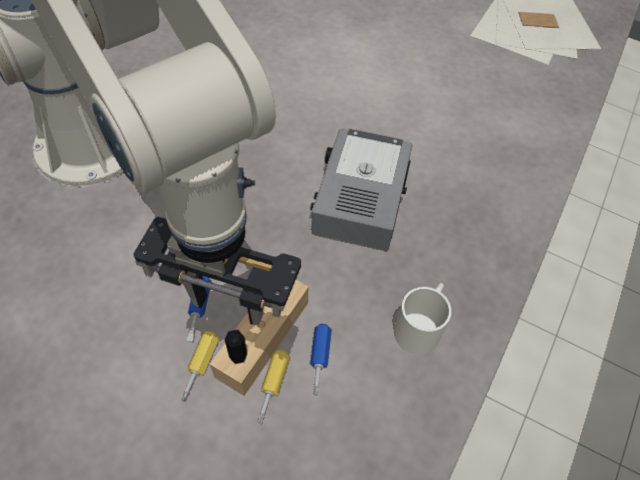

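```bash
python3 -c "
from station import *
print(sign_off())"
```

```text
the job is handed in; nothing more can be done
None
```

I seated the big black driver's blade in the slot and turned the lock clockwise until it was home. I then stood the driver back in its own hole and let it go. The job was handed in at about 28 s; `sign_off()` gave no verdict.

- **Lock:** measured at about 89.5° of 90° from the wrist camera. The slot still lay along the unit's y after the blade was lifted out.
- **Force on the unit:** the push stayed at about 6–9 N, well under 30 N. That is read at the end of each move, so brief peaks in between are not recorded.
- **Driver:** it stands upright on its handle. The block took up the load at the same height, to within 0.1 mm, as when I gripped it. The last side-camera fit put the driver's axis within about 2 mm of the hole, looser than the earlier sub-millimetre fits.
- **Other things:** by eye in the last pictures, the small driver, mug and block are where they were. The offcut was hidden by the arm in those last views; it was last seen in the wrist picture just after the lock was turned.
- **Blue and yellow look-alikes:** these toppled over on their own in the first second, before the arm came near, and I did not touch them.
- **Odd reading:** during the turn the lock lagged the gripper by 9–13°. That is more than the roughly 4.6° of play the slot should allow, so the driver may have twisted a little in the grip. It did not affect the result.

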